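# Load a T-handled paste cartridge into the leaning warming sleeve

## Task

Load the long steel cartridge, the one with a T-handle and two ears, into the leaning warming sleeve. Pinch the T-handle by its two ends and lift the cartridge out of the rack still lying level; in the air ease your grip so that it swings down in the fingers until it hangs nozzle down, then grip firmly again and slide it down the sleeve with its ears passing the two open slots. Push it down against the spring, turn it clockwise to the stop and let it rise so that the ears sit in their notches; then let go and leave everything else where it stands.

Things in the scene. Friction and masses are not known exactly. Their poses are not given: they have to be found in the camera images.
- cartridge: long steel cartridge with T-handle and ears, 151 mm, 0.17 to 0.24 kg, lying level in one rack place, handle on the robot's side. Origin on the axis in mid-barrel, z along the axis from nozzle to handle, y along T-bar and ears. Barrel of diameter 30 mm from z = -39 to +38 mm, black cap of diameter 36 mm above it to +44 mm. Balance point about z = +6 mm
- handle (a point): middle of the cartridge's T-bar, on the axis at its z = +76 mm; axes as the cartridge's. The bar is 44 mm long along y, 9.4 mm thick, with flat round ends to pinch; the neck below it is 9 mm thick (13 mm near the cap). Pinched by the ends with 40 N or more the cartridge stays level; at 3 to 4 N it swings on them and friction leaves it up to 7 degrees off plumb, to either side
- ear (a point): middle of one of the cartridge's two equal ears, on the axis line +y at radius 17 mm and z = +23 mm of the cartridge (the other at -y). Each ear is 7 mm wide, 6 mm thick along z (+20 to +26 mm) and reaches to radius 22 mm
- nozzle (a point): end of the nozzle, on the axis at the cartridge's z = -69 mm; axes as the cartridge's. The nozzle tapers from 6 mm in diameter at its end to 10 mm at z = -54 mm, then a cone widens to the 30 mm barrel at -39 mm
- mouth: mouth of the warming sleeve, a dark collar of outer diameter 66 mm fixed on the stand. Origin at the mouth's centre, level with the rim, 142 mm above the bench; z points out along the bore, leaning 25 degrees from vertical to the robot's side; y (level) is the line of the two open slots. Bore 33 mm in diameter; slots about 11 mm wide, open to radius 24 mm
- seat (a point): where the cartridge's origin must rest when locked: on the bore axis 30 mm below the mouth, the T-bar then 46 mm above the mouth and turned 55 degrees clockwise (seen from above the mouth) from the slots. To pass the ribs on the way the origin must be pushed to 35.5 mm or more below the mouth (the cap meets the rim at 38 mm). Axes as the mouth's
- plunger (a joint): spring plunger in the bore under the nozzle, in m: 0 with the bore empty, 0.008 with the cartridge locked in its notches, 0.013 where the ears pass the ribs, 0.016 with the cap on the rim. It pushes up with 2.1 N plus 0.6 N per mm; let go at the stop, the spring lifts the ears 5 mm into the notches
- stand: fixed stand of the sleeve: dark base plate 160 x 106 mm, 20 mm high on its feet, two aluminium cheeks, the leaning sleeve of diameter 64 mm between them, a small box behind. Origin at its underside; z up, -x the side to which the sleeve leans, roughly towards the robot; the mouth at x = -36 mm, z = +142 mm
- rack: fixed white rack, base 100 x 190 mm, 18 mm high on its feet, with two places at its y = +45 and -45 mm where cartridges lie along its x in V-notched cheeks up to 50 mm high (x from -16 to +28 mm). Origin at the centre of its underside, z up; a lying cartridge's axis is 50 mm above the bench, its handle end to -x
- spare: short steel cartridge without T-handle or ears, diameter 33 mm, 88 mm long, lying in the rack's other place; it stays there. Origin on its axis, 40 mm from its nozzle end
- wash_bottle: white squeeze bottle with red cap and bent spout, 87 x 80 x 210 mm, standing between rack and sleeve. Origin at its underside, about 12 mm off the bottle's axis; bystander
- tip_box: blue box of pipette tips, 81 x 112 x 58 mm, in front of the rack. Origin at the centre of its underside; bystander
- dropper: brown dropper bottle, diameter 33 mm, 94 mm tall, on the bench between rack and sleeve. Origin at the centre of its underside; bystander
There are look-alikes about, which are no part of the job. What is shaped like the cartridge but green is not meant.

How it is judged:
By the outcome, as a careful person would: the job done as asked, in the order asked, and still so for the second after the job is handed in, with the robot touching nothing.
It also fails if it takes over 67 s, if anything falls off the work surface, if the arm or the gripper's body presses on something with over 40 N, if the wrist force passes 120 N, or if a joint passes its speed limit or range.

## Robot

A 6-joint arm with a two-finger parallel gripper is mounted at the origin on the work surface; the furniture and walls round the work are solid. World frame = base frame: x ahead of the robot, y to its left, z up, the work surface at z = 0. Lengths are in m, angles in degrees, forces in N, time in s.
With the tool pointing down it reaches from about 0.35 to 0.975 m from the base axis. Payload 4.9 kg.
Tool frame: the origin (TCP) lies between the finger pads; the fingertips stand 19 mm ahead of it and the grasp point (between the pads) is the TCP (r.finger_overhang is the distance from the TCP to the fingertips, in m); z points along the fingers, y is the line along which they close (so a half turn about z gives the same grasp; the last joint's range is limited). The gripper opens to 85 mm and grips with 20 to 120 N. Pads are 22 mm wide; open, the fingers measure 114 mm over their backs; the gripper's body (76 mm by 85 mm) begins 54 mm behind the grasp point. The pads swing forward as they close: fully open they stand 13 mm farther back than shut.
Start: joints at [-72.479, 3.019, 92.412, -0, 84.569, -6.818], TCP at [0.258, -0.569, 0.25] pointing down, gripper open.
Joint ranges: [-172.51, 172.51], [-57.92, 126.97], [3.15, 148.05], [-58.71, 238.71], [5.1, 150.11], [-179.66, 179.66]. Speed limits (degrees/s): [147.25, 147.25, 180, 180, 180, 180].

## Interface

Orientations are given as a 3x3 rotation matrix whose columns are the frame's x, y, z axes.
In Python, from workcell import status, eyes, workorder, search_frame, r gives the robot as it stands. The module is installed in compiled form; this text tells all that it offers.
- The arm moves only by the tool play_rows, never from a script. Its argument "series" is a list of rows, each an object of numbers: "x", "y", "z": the shift along the tool's x, y, z in mm; "twist": the turn about the tool's z in rad. A call has 1 to 10 rows; each row shifts and turns the commanded pose from where the row before left it, along the tool's axes as they then stand; what a row does not reach is not made up. A row lasts 1/10 s, in which the tool goes at most 50 mm and 8.59 degrees, less where a joint would pass 70% of its speed; a pose out of reach is approached as far as the arm can. A call is refused whole if a number of a shift passes 50 or a number of a turn 0.15, either way. A call with a gripper value outside its range is refused whole. "jaw" is the finger opening in mm, from 0 to 85.4, set as the call begins (left out, the last holds). The fingers move at their own pace and stop on an object; "force" is the grip in N (left out, the last holds). Time passes only in rows, so rows that do not move let the fingers close. It gives the time, the measured TCP pose, the force, the opening and the grip force at its end, in the units of the state.
- status.sense(): the state, without advancing time (a new reading comes with each control period).
- eyes.camera(name): name is "scene" or "top" or "wrist"; returns the picture (384x512x3 uint8, blue, green, red); there is no depth.
- eyes.camera_info(name): a dict with "fx", "fy", "cx", "cy" (pixels), "k1" (the pictures are not rectified: a ray, as slopes to the right and down, at radius r is drawn at 1 + k1 r^2 times it, then the intrinsics apply), "R" (3x3) and "t" (3): a world point X has camera coordinates R X + t; the wrist camera has in their place "T_tool_cam" (4x4, takes a point from camera to tool coordinates, whose origin is the TCP and whose axes are the flange's). Camera axes: x right, y down, z forward; pixel columns grow to the right and rows downward; lengths in m; the calibration is good to about 2 mm. A picture is of the moment at which its call begins: read the wrist's pose just before it. camera_info takes no time and is no camera call.
- workorder.close_job(): hands the job in; it is judged then, once.
Trained networks look in the newest picture that a camera, given by its name, has taken for a name from the list of things; names that differ only in an ending like _2 or _b are one class to them, and where a whole thing is asked for, a point or a joint stands for the part that bears it (a point fixed in the world has none). Each returns a list of dicts, best first, with "score" (0 to 1); they miss things now and then, are a little off and sometimes report something else, mostly with a low value. They report only what shows in the picture. A call takes as long as a camera call. They do not tell look-alikes from the thing itself.
- search_frame(camera, query): "extent" ([left, top, width, height] in pixels, round what is visible of it).
The state is a dict: "t": time; "q": joint angles; "qvel": joint speeds; "effort": joint torques, N m; "tool_pos": TCP position; "eef_rot": TCP orientation; "ft_force": force on the tool from outside, world axes, zero at the start; "torque": the same for the moment, N m; "opening": finger opening in m; "gripper_force": force on a finger pad.
Only numpy, scipy, OpenCV 4.12 (cv2) and the standard library are available. Lean on these libraries where they do the work, as an engineer would, in place of code of your own. Each camera call takes 0.05 s, during which the arm holds its last target. There are 200 camera calls.

## Working session

There is one attempt and no reset: what is moved stays moved. The work goes in short steps, Python scripts to look and compute and a tool call to move; the robot and the scene stay as the last step left them, time stands still between calls to the robot, and variables do not carry over. Pictures are saved under pics/ and viewed, at most 10 in all, crops included, and the job is handed in when it is done.

Besides the shell and the picture viewer there is one more tool, called after "Emit:" by a JSON object that holds its "op" and its "data", one argument or row to a line. play_rows: Moves the arm, as the interface text tells. Its arguments: {"type":"object","properties":{"series":{"type":"array"},"jaw":{"type":"number"},"force":{"type":"number"}},"required":["series"]}

```bash
mkdir -p pics; python3 - <<'E'
from workcell import status, eyes, search_frame
import cv2, numpy as np
s=status.sense(); print({k:np.round(v,4).tolist() for k,v in s.items()})
ims=[]
for n in ("scene","top"):
    im=eyes.camera(n); cv2.imwrite(f"pics/{n}0.png",im); ims.append(im)
    print(n,{k:np.round(v,4).tolist() for k,v in eyes.camera_info(n).items()})
    for q in ("cartridge","handle","ear","nozzle","mouth","stand","rack","spare","wash_bottle","tip_box","dropper"):
        print(q,[(np.round(d["extent"]).astype(int).tolist(),round(d["score"],2)) for d in search_frame(n,q)[:3]])
print("wrist",{k:np.round(v,4).tolist() for k,v in eyes.camera_info("wrist").items()})
E
```

```text
{'t': 0.0, 'q': [-72.4793, 3.0579, 92.4915, 0.0011, 84.5686, -6.8183], 'qvel': [-0.0702, 0.1134, 0.0055, -0.1341, 0.0429, 0.0283], 'effort': [-0.0007, -39.3681, -37.0175, -0.0001, 0.0071, 0.0], 'tool_pos': [0.2574, -0.5689, 0.2491], 'eef_rot': [[0.9111, 0.4121, -0.0006], [0.4121, -0.9111, 0.002], [0.0003, -0.002, -1.0]], 'ft_force': [1.1773, -0.4489, -0.2933], 'torque': [-0.0259, 0.0641, 0.0012], 'gripper_force': 0.0, 'opening': 0.0855}
scene {'fx': 412.0488, 'fy': 412.0488, 'cx': 254.4326, 'cy': 193.0141, 'k1': -0.0049, 'R': [[-0.4933, -0.8699, 0.0025], [-0.5433, 0.3059, -0.7818], [0.6793, -0.387, -0.6235]], 't': [0.3027, 0.3131, 0.9255]}
cartridge [([216, 285, 35, 55], 0.68), ([177, 192, 35, 34], 0.54), ([150, 207, 25, 21], 0.31)]
handle [([214, 288, 33, 52], 0.75), ([260, 194, 15, 30], 0.72), ([178, 192, 30, 31], 0.58)]
ear [([215, 284, 31, 54], 0.59), ([179, 194, 30, 29], 0.56), ([269, 132, 45, 52], 0.23)]
nozzle [([177, 191, 32, 32], 0.91), ([214, 288, 32, 49], 0.56)]
mouth [([291, 133, 26, 32], 0.56), ([181, 194, 26, 30], 0.32)]
stand [([270, 129, 48, 56], 0.62)]
rack [([140, 1
[... 492 characters left out ...]
5), ([170, 256, 48, 51], 0.62)]
handle [([198, 115, 25, 59], 0.93), ([166, 261, 53, 49], 0.64)]
ear [([200, 110, 19, 59], 0.77), ([169, 263, 49, 42], 0.65)]
nozzle [([171, 264, 44, 41], 0.65), ([200, 116, 19, 56], 0.6)]
mouth [([358, 99, 32, 31], 0.92)]
stand [([333, 79, 59, 67], 0.68)]
rack [([156, 118, 76, 49], 0.63)]
spare [([166, 126, 15, 33], 0.96)]
wash_bottle [([262, 104, 26, 37], 0.6)]
tip_box [([190, 198, 49, 39], 0.97)]
dropper [([274, 180, 18, 18], 0.72)]
wrist {'fx': 293.6733, 'fy': 293.6733, 'cx': 256.2479, 'cy': 190.9147, 'k1': 0.0201, 'T_tool_cam': [[-0.0004, -0.9652, -0.2613, 0.0659], [1.0, -0.0003, -0.0006, -0.0009], [0.0005, -0.2613, 0.9652, -0.1242], [0.0, 0.0, 0.0, 1.0]]}
```

```bash
python3 - <<'E'
import cv2, numpy as np
a=cv2.imread("pics/top0.png")[70:250,140:410]
cv2.imwrite("pics/v1.png",cv2.resize(a,(800,533),interpolation=cv2.INTER_CUBIC))
E
```

```text
(no output)
```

View pics/v1.png

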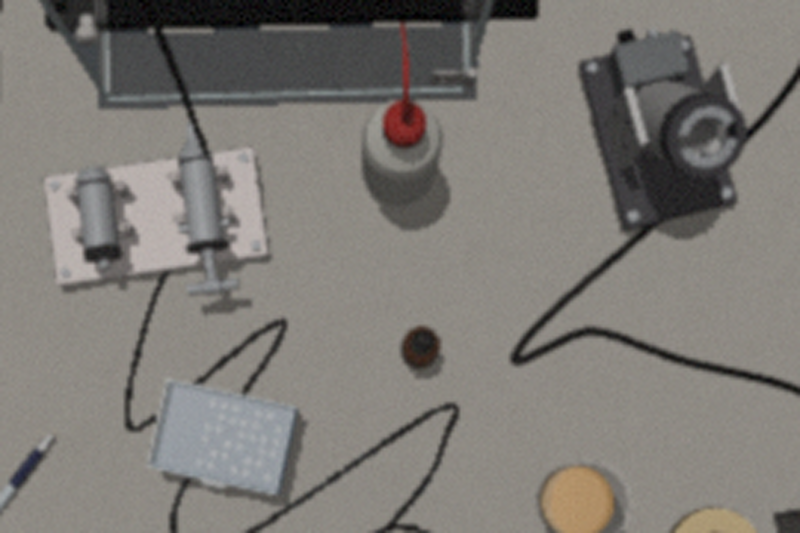

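The top view shows the rack with our cartridge at its right place: nozzle at about crop (190,135), bar centre at (213,288). The sleeve mouth is at crop (706,137), and the stand's long axis runs from the top edge (640,50) to the bottom edge (683,210). The green look-alike is out of this crop. Next I turn these into world positions.

```bash
cat > h.py <<'E'
import numpy as np
from workcell import status, eyes, search_frame, r
def cam(name,s=None):
    i=eyes.camera_info(name)
    if name=="wrist":
        s=s or status.sense(); T=np.eye(4); T[:3,:3]=s["eef_rot"]; T[:3,3]=s["tool_pos"]
        M=np.linalg.inv(T@np.array(i["T_tool_cam"])); return i,M[:3,:3],M[:3,3]
    return i,np.array(i["R"]),np.array(i["t"])
def back(c,u,v,z):
    i,R,t=c; p=np.array([(u-i["cx"])/i["fx"],(v-i["cy"])/i["fy"]]); q=p.copy()
    for _ in range(5): q=p/(1+i["k1"]*(q@q))
    d=R.T@np.array([q[0],q[1],1]); o=-R.T@t; return o+d*(z-o[2])/d[2]
def proj(c,X):
    i,R,t=c; x=R@np.asarray(X,float)+t; q=x[:2]/x[2]; q=q*(1+i["k1"]*(q@q)); return np.array([i["fx"]*q[0]+i["cx"],i["fy"]*q[1]+i["cy"]])
E
python3 - <<'E'
from h import *
c=cam("top"); f=lambda x,y,z:np.round(back(c,140+x/2.963-.3,70+y/2.961-.3,z),4)
h=f(213,287,.05); n=f(190,130,.05); print("handle",h,"nozzle",n,np.linalg.norm(h-n)*1e3, np.degrees(np.arctan2(*(n-h)[1::-1])))
print("barends",f(190,289,.05),f(238,284,.05)); print("mouth",f(706,137,.142))
P=[f(590,65,.02),f(685,45,.02),f(735,200,.02),f(632,218,.02)]; print(P)
for a,b in((3,0),(2,1),(1,0),(2,3)): print(np.degrees(np.arctan2(*(P[b]-P[a])[1::-1])),np.linalg.norm(P[b]-P[a]))
print("wash",f(405,190,0),"drop",f(421,348,.05))
E
```

```text
handle [0.5018 0.2272 0.05  ] nozzle [0.6405 0.2448 0.05  ] 139.81219546234146 7.231759604554712
barends [0.5006 0.247  0.05  ] [0.5038 0.2057 0.05  ]
mouth [ 0.5974 -0.1783  0.142 ]
[array([ 0.6991, -0.1123,  0.02  ]), array([ 0.7153, -0.199 ,  0.02  ]), array([ 0.5718, -0.236 ,  0.02  ]), array([ 0.5581, -0.1432,  0.02  ])]
12.360899007307326 0.14434614646744126
14.458217847844429 0.14819328594777842
100.58374066770821 0.08820051020260598
98.39787805641015 0.0938058100546016
wash [0.5937 0.0572 0.    ] drop [0.4439 0.0501 0.05  ]
```

Emit:
{"op": "play_rows", "data": {
  "series": [
    {"z":-12,"twist":0.1},
    {"z":-12,"twist":0.1},
    {"z":-12,"twist":0.1},
    {"x":20,"y":-45},
    {"x":20,"y":-45},
    {"x":20,"y":-45},
    {"x":20,"y":-45},
    {"x":20,"y":-45},
    {"x":20,"y":-45},
    {"x":20,"y":-45}
  ],
  "jaw": 85
}}

```text
invalid input
```

Emit:
{"op": "play_rows", "data": {
  "series": [
    {"x":20,"y":-45},
    {"x":20,"y":-45},
    {"x":20,"y":-45},
    {"x":20,"y":-45},
    {"x":20,"y":-45},
    {"x":20,"y":-45},
    {"x":20,"y":-45},
    {"x":20,"y":-45},
    {"x":20,"y":-45},
    {"x":0,"y":-35,"z":30}
  ]
}}

```text
invalid input
```

Emit:
{"op": "play_rows", "data": {
  "series": [
    {"x":0,"y":0,"z":-12,"twist":0.1},
    {"x":0,"y":0,"z":-12,"twist":0.1},
    {"x":0,"y":0,"z":-12,"twist":0.1},
    {"x":20,"y":-45,"z":0,"twist":0},
    {"x":20,"y":-45,"z":0,"twist":0},
    {"x":20,"y":-45,"z":0,"twist":0},
    {"x":20,"y":-45,"z":0,"twist":0},
    {"x":20,"y":-45,"z":0,"twist":0},
    {"x":20,"y":-45,"z":0,"twist":0},
    {"x":20,"y":-45,"z":0,"twist":0}
  ],
  "jaw": 85
}}

```text
t: 2.2
tool_pos: [0.3574, -0.2376, 0.2865]
eef_rot: [[0.992, 0.124, 0.001], [0.124, -0.992, -0.001], [0.001, 0.001, -1.0]]
ft_force: [0.3, -0.7, -1.1]
opening: 0.0849
gripper_force: 0.0
```

Emit:
{"op": "play_rows", "data": {
  "series": [
    {"x":20,"y":-44,"z":0,"twist":0},
    {"x":20,"y":-44,"z":0,"twist":0},
    {"x":20,"y":-44,"z":0,"twist":0},
    {"x":20,"y":-44,"z":0,"twist":0},
    {"x":20,"y":-44,"z":0,"twist":0},
    {"x":20,"y":-44,"z":0,"twist":0},
    {"x":20,"y":-44,"z":20,"twist":0},
    {"x":20,"y":-44,"z":20,"twist":0},
    {"x":20,"y":-44,"z":20,"twist":0},
    {"x":20,"y":-44,"z":20,"twist":0}
  ]
}}

```text
t: 3.2
tool_pos: [0.4987, 0.216, 0.2094]
eef_rot: [[0.992, 0.125, 0.001], [0.125, -0.992, 0.0], [0.001, 0.0, -1.0]]
ft_force: [0.1, -0.4, 1.0]
opening: 0.0852
gripper_force: 0.0
```

```bash
python3 - <<'E'
from h import *; import cv2, json
s=status.sense(); im=eyes.camera("wrist"); print(s["t"],np.round(s["tool_pos"],4),np.round(s["qvel"],1)); c=cam("wrist",s)
cv2.imwrite("pics/w1.png",im)
print(search_frame("wrist","handle")[:2])
for y in (.0,): print(proj(c,[.5018,.2272,.05]),proj(c,[.6405,.2448,.05]))
cv2.imwrite("pics/v2.png",cv2.resize(im,(768,576)))
E
```

```text
3.2 [0.4987 0.216  0.2094] [ 43.1  50.3 -26.6  -0.4 -24.5  42.9]
[{'extent': [217.9, 4.8, 47.8, 172.4], 'score': 0.9}]
[246.42196236 175.76750165] [244.72745204  15.87154922]
```

View pics/v2.png

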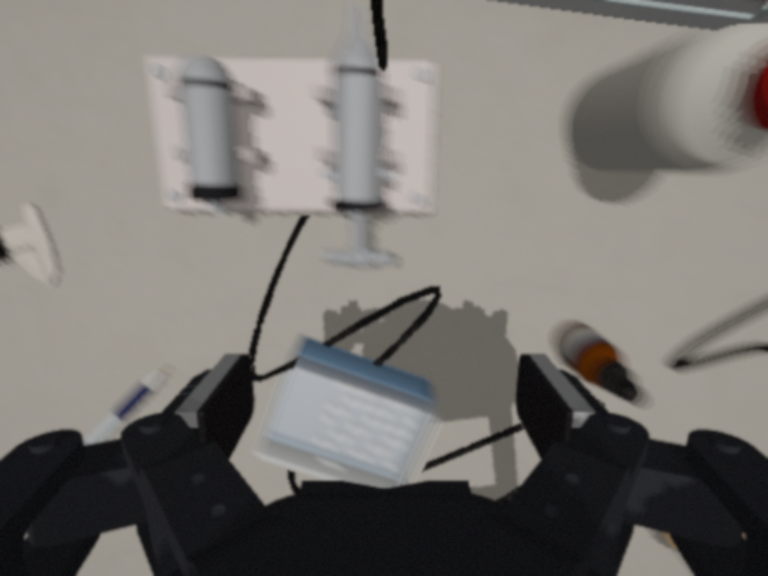

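The wrist picture shows the cartridge lying straight ahead, with its bar centre at (362,258) and nozzle end at (356,5) in the 1.5x view. The tip box sits below the gripper, at about (350,410).

```bash
python3 - <<'E'
from h import *
s=status.sense(); p=np.array([0.4987,0.216,0.2094]); s2=dict(s); s2["tool_pos"]=p; s2["eef_rot"]=[[0.992,0.125,0.001],[0.125,-0.992,0],[0.001,0,-1]]
c=cam("wrist",s2); f=lambda u,v,z:back(c,u/1.5-.17,v/1.5-.17,z)
h=f(362,258,.052); n=f(356,5,.05); print(h,n,np.linalg.norm(h-n),np.degrees(np.arctan2(*(n-h)[1::-1])))
a=f(324,257,.05);b=f(400,260,.05);print(a,b,np.linalg.norm(a-b),np.degrees(np.arctan2(*(a-b)[1::-1]))-90)
# tip box top z .058
for u,v in ((303,338),(435,385),(410,480),(258,455)): print("box",f(u,v,.058))
print(s["tool_pos"],np.array(s2["eef_rot"]).T@(h-p))
E
```

```text
[0.50566978 0.23275406 0.052     ] [0.64929807 0.25224759 0.05      ] 0.14495890354697874 7.729075929198347
[0.50281046 0.25756629 0.05      ] [0.50703956 0.20792159 0.05      ] 0.04982450765823137 4.869109414524601
box [0.44786163 0.26565455 0.058     ]
box [0.42467127 0.17277508 0.058     ]
box [0.34683001 0.17924806 0.058     ]
box [0.35416931 0.2906649  0.058     ]
[0.49697559 0.21749963 0.20547093] [ 0.00885088 -0.0157488   0.15740697]
```

Emit:
{"op": "play_rows", "data": {
  "series": [
    {"x":5,"y":-6,"z":40,"twist":0},
    {"x":5,"y":-7,"z":40,"twist":0},
    {"x":0,"y":0,"z":0,"twist":0},
    {"x":0,"y":0,"z":0,"twist":0}
  ]
}}

```text
t: 3.7
tool_pos: [0.5065, 0.2274, 0.13]
eef_rot: [[0.992, 0.124, -0.001], [0.124, -0.992, -0.001], [-0.001, 0.001, -1.0]]
ft_force: [-0.3, -0.2, 0.5]
opening: 0.0853
gripper_force: 0.0
```

```bash
python3 - <<'E'
from h import *; import cv2
s=status.sense(); im=eyes.camera("wrist"); print(s["t"],s["tool_pos"].__repr__(),np.abs(s["qvel"]).max()); c=cam("wrist",s)
print(search_frame("wrist","handle")[:2], proj(c,[.505,.2315,.05]))
cv2.imwrite("pics/v3.png",cv2.resize(im,(768,576)))
E
```

```text
3.7 array([0.50646916, 0.22742387, 0.13001468]) 2.598831215025136
[{'extent': [219.1, 0.0, 66.9, 215.7], 'score': 0.77}] [251.70265506 205.72620712]
```

View pics/v3.png

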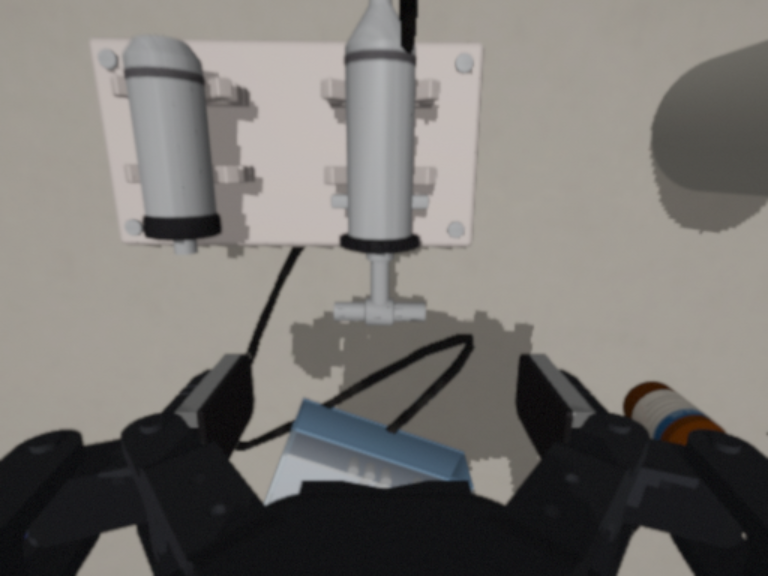

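The bar is sharp at (335..425, 312), parallel to the finger line, and slightly left of the jaw centre. It is free of the tip box. I descend next.

Emit:
{"op": "play_rows", "data": {
  "series": [
    {"x":-1.5,"y":-1.5,"z":30,"twist":0},
    {"x":-1.5,"y":-1.5,"z":30,"twist":0},
    {"x":0,"y":0,"z":18,"twist":0},
    {"x":0,"y":0,"z":0,"twist":0},
    {"x":0,"y":0,"z":0,"twist":0}
  ]
}}

```text
t: 4.3
tool_pos: [0.5049, 0.2308, 0.0542]
eef_rot: [[0.992, 0.124, 0.003], [0.124, -0.992, 0.001], [0.003, -0.001, -1.0]]
ft_force: [0.2, -0.0, 0.2]
opening: 0.0851
gripper_force: 0.0
```

Emit:
{"op": "play_rows", "data": {
  "series": [
    {"x":-1.5,"y":0,"z":3,"twist":0},
    {"x":0,"y":0,"z":0,"twist":0}
  ],
  "jaw": 52,
  "force": 60
}}

```text
t: 4.5
tool_pos: [0.5029, 0.2307, 0.0505]
eef_rot: [[0.992, 0.124, 0.003], [0.124, -0.992, 0.001], [0.003, -0.0, -1.0]]
ft_force: [-0.1, -0.4, -0.5]
opening: 0.0587
gripper_force: 0.0
```

```bash
python3 - <<'E'
from h import *; import cv2
s=status.sense(); im=eyes.camera("wrist"); print(s["t"],s["tool_pos"],s["opening"]); c=cam("wrist",s)
print(proj(c,s["tool_pos"]),proj(c,[.503,.230,.05]))
cv2.imwrite("pics/v4.png",cv2.resize(im,(768,576)))
E
```

```text
4.5 [0.50286711 0.23067879 0.05052128] 0.05865821761187057
[258.15200072 257.24675181] [259.62179228 256.62249852]
```

View pics/v4.png

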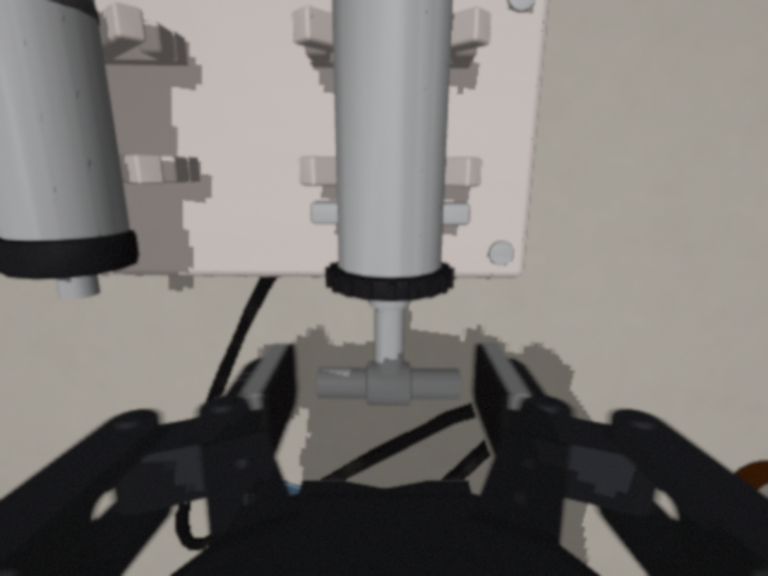

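The bar centre is at (389,383), i.e. pixel (259,255), and the TCP projects to (258,257), so the bar lies between the pads. I close now.

Emit:
{"op": "play_rows", "data": {
  "series": [
    {"x":0,"y":0,"z":0,"twist":0},
    {"x":0,"y":0,"z":0,"twist":0},
    {"x":0,"y":0,"z":0,"twist":0},
    {"x":0,"y":0,"z":0,"twist":0}
  ],
  "jaw": 38,
  "force": 60
}}

```text
t: 4.95
tool_pos: [0.5022, 0.2305, 0.049]
eef_rot: [[0.992, 0.124, 0.001], [0.124, -0.992, 0.0], [0.001, -0.0, -1.0]]
ft_force: [1.0, -0.2, 1.3]
opening: 0.0416
gripper_force: 60.5
```

Emit:
{"op": "play_rows", "data": {
  "series": [
    {"x":0,"y":0,"z":-5,"twist":0},
    {"x":0,"y":0,"z":-15,"twist":0},
    {"x":0,"y":0,"z":-25,"twist":0},
    {"x":0,"y":0,"z":-30,"twist":0},
    {"x":0,"y":0,"z":-35,"twist":0},
    {"x":0,"y":0,"z":-35,"twist":0},
    {"x":0,"y":0,"z":-35,"twist":0},
    {"x":0,"y":0,"z":-35,"twist":0},
    {"x":0,"y":0,"z":-25,"twist":0},
    {"x":0,"y":0,"z":-20,"twist":0}
  ]
}}

```text
t: 5.95
tool_pos: [0.5016, 0.2305, 0.3118]
eef_rot: [[0.992, 0.125, 0.002], [0.125, -0.992, 0.001], [0.002, -0.0, -1.0]]
ft_force: [0.1, -0.5, -2.1]
opening: 0.042
gripper_force: 61.0
```

Emit:
{"op": "play_rows", "data": {
  "series": [
    {"x":0,"y":0,"z":-12,"twist":0},
    {"x":0,"y":0,"z":-6,"twist":0},
    {"x":0,"y":0,"z":0,"twist":0},
    {"x":0,"y":0,"z":0,"twist":0},
    {"x":0,"y":0,"z":0,"twist":0}
  ]
}}

```text
t: 6.45
tool_pos: [0.5013, 0.2303, 0.3251]
eef_rot: [[0.992, 0.124, -0.003], [0.124, -0.992, -0.001], [-0.003, 0.0, -1.0]]
ft_force: [0.4, -0.7, -2.7]
opening: 0.0413
gripper_force: 61.0
```

```bash
python3 - <<'E'
from h import *; import cv2
s=status.sense(); im=eyes.camera("wrist"); im2=eyes.camera("scene"); print(s["t"],s["tool_pos"],s["opening"])
p=proj(cam("scene"),s["tool_pos"]).astype(int); print(p)
b=im2[max(0,p[1]-100):p[1]+150,max(0,p[0]-100):p[0]+233]
cv2.imwrite("pics/v5.png",np.hstack([cv2.resize(im,(400,300)),cv2.resize(b,(400,300))]))
E
```

```text
6.45 [0.50133442 0.23025075 0.32510383] 0.041344406643638934
[193 132]
```

View pics/v5.png

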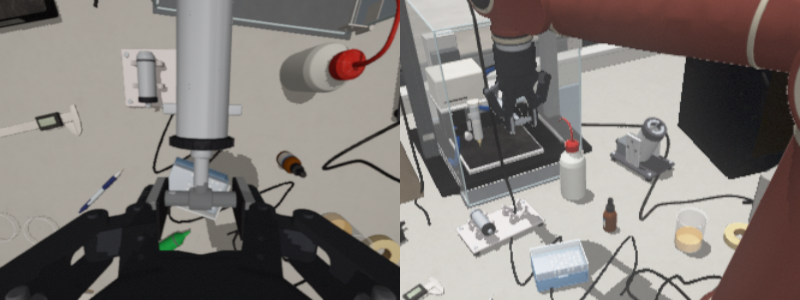

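The cartridge is held level between the pads. In the wrist view the bar is at (200,197), and the scene view shows it clear of everything. I ease the grip now.

Emit:
{"op": "play_rows", "data": {
  "series": [
    {"x":0,"y":0,"z":0,"twist":0},
    {"x":0,"y":0,"z":0,"twist":0},
    {"x":0,"y":0,"z":0,"twist":0},
    {"x":0,"y":0,"z":0,"twist":0},
    {"x":0,"y":0,"z":0,"twist":0}
  ],
  "force": 3.5
}}

```text
t: 7.05
tool_pos: [0.5019, 0.2304, 0.3269]
eef_rot: [[0.992, 0.124, 0.0], [0.124, -0.992, 0.0], [0.0, -0.0, -1.0]]
ft_force: [-0.2, 0.1, -1.6]
opening: 0.0416
gripper_force: 61.0
```

Emit:
{"op": "play_rows", "data": {
  "series": [
    {"x":0,"y":0,"z":0,"twist":0},
    {"x":0,"y":0,"z":0,"twist":0},
    {"x":0,"y":0,"z":0,"twist":0},
    {"x":0,"y":0,"z":0,"twist":0}
  ],
  "force": 3.5,
  "jaw": 38
}}

```text
t: 7.45
tool_pos: [0.5019, 0.2304, 0.3268]
eef_rot: [[0.992, 0.124, -0.0], [0.124, -0.992, -0.0], [-0.0, 0.0, -1.0]]
ft_force: [0.2, 0.7, -2.1]
opening: 0.0417
gripper_force: 61.0
```

Emit:
{"op": "play_rows", "data": {
  "series": [
    {"x":0,"y":0,"z":0,"twist":0},
    {"x":0,"y":0,"z":0,"twist":0},
    {"x":0,"y":0,"z":0,"twist":0}
  ],
  "force": 20,
  "jaw": 40
}}

```text
t: 7.75
tool_pos: [0.5019, 0.2304, 0.3268]
eef_rot: [[0.992, 0.124, -0.0], [0.124, -0.992, -0.0], [-0.0, 0.0, -1.0]]
ft_force: [-0.0, -0.5, -1.6]
opening: 0.0416
gripper_force: 61.0
```

Emit:
{"op": "play_rows", "data": {
  "series": [
    {"x":0,"y":0,"z":0,"twist":0},
    {"x":0,"y":0,"z":0,"twist":0}
  ],
  "force": 3.5,
  "jaw": 42
}}

```text
t: 7.95
tool_pos: [0.5019, 0.2304, 0.3269]
eef_rot: [[0.992, 0.124, 0.0], [0.124, -0.992, 0.0], [0.0, 0.0, -1.0]]
ft_force: [0.3, 0.4, -2.0]
opening: 0.0422
gripper_force: 46.5
```

Emit:
{"op": "play_rows", "data": {
  "series": [
    {"x":0,"y":0,"z":0,"twist":0},
    {"x":0,"y":0,"z":0,"twist":0}
  ],
  "jaw": 43
}}

```text
t: 8.15
tool_pos: [0.502, 0.2304, 0.327]
eef_rot: [[0.992, 0.124, 0.0], [0.124, -0.992, 0.0], [0.0, -0.0, -1.0]]
ft_force: [0.0, -0.1, -2.0]
opening: 0.0429
gripper_force: 23.0
```

Emit:
{"op": "play_rows", "data": {
  "series": [
    {"x":0,"y":0,"z":0,"twist":0},
    {"x":0,"y":0,"z":0,"twist":0}
  ],
  "jaw": 43.7
}}

```text
t: 8.35
tool_pos: [0.5017, 0.2304, 0.3266]
eef_rot: [[0.992, 0.124, -0.001], [0.124, -0.992, -0.0], [-0.001, 0.0, -1.0]]
ft_force: [-1.0, 0.4, -2.2]
opening: 0.044
gripper_force: 6.5
```

Emit:
{"op": "play_rows", "data": {
  "series": [
    {"x":0,"y":0,"z":0,"twist":0},
    {"x":0,"y":0,"z":0,"twist":0},
    {"x":0,"y":0,"z":0,"twist":0},
    {"x":0,"y":0,"z":0,"twist":0},
    {"x":0,"y":0,"z":0,"twist":0},
    {"x":0,"y":0,"z":0,"twist":0}
  ],
  "jaw": 43.83
}}

```text
t: 8.95
tool_pos: [0.5018, 0.2304, 0.3268]
eef_rot: [[0.992, 0.124, -0.0], [0.124, -0.992, -0.0], [-0.0, 0.0, -1.0]]
ft_force: [0.0, -0.1, -2.1]
opening: 0.0439
gripper_force: 3.4
```

```bash
python3 - <<'E'
from h import *; import cv2
s=status.sense(); im=eyes.camera("wrist"); im2=eyes.camera("scene"); print(s["t"],s["tool_pos"],s["opening"],s["gripper_force"],s["ft_force"])
p=proj(cam("scene"),s["tool_pos"]).astype(int); cv2.imwrite("pics/s6.png",im2);cv2.imwrite("pics/w6.png",im)
b=im2[p[1]-50:p[1]+100,p[0]-75:p[0]+125]
cv2.imwrite("pics/v6.png",np.hstack([cv2.resize(im,(400,300)),cv2.resize(b,(400,300))]))
E
```

```text
8.95 [0.50181355 0.23041647 0.32681984] 0.043862987353796026 3.3515405282378197 [ 0.04831151 -0.08164574 -2.06809231]
```

View pics/v6.png

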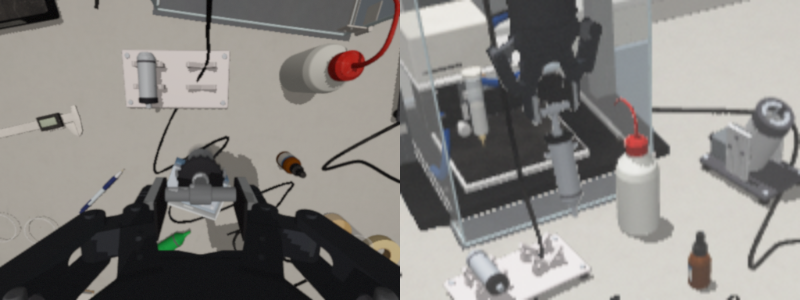

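The cartridge has swung down. In the right-hand view it hangs from the fingers at (565,170), and the rack place is empty. I grip firmly, then travel to the sleeve.

Emit:
{"op": "play_rows", "data": {
  "series": [
    {"x":0,"y":0,"z":0,"twist":0},
    {"x":0,"y":0,"z":0,"twist":0},
    {"x":0,"y":0,"z":-20,"twist":0},
    {"x":0,"y":0,"z":-30,"twist":0},
    {"x":-3,"y":15,"z":-10,"twist":0},
    {"x":-4,"y":30,"z":0,"twist":0},
    {"x":-5,"y":40,"z":0,"twist":0},
    {"x":-5,"y":40,"z":0,"twist":0},
    {"x":-5,"y":40,"z":0,"twist":0},
    {"x":-5,"y":40,"z":0,"twist":0}
  ],
  "jaw": 38,
  "force": 60
}}

```text
t: 10.05
tool_pos: [0.4999, 0.0214, 0.3864]
eef_rot: [[0.992, 0.124, -0.0], [0.124, -0.992, -0.0], [-0.0, 0.0, -1.0]]
ft_force: [0.4, -0.6, -2.6]
opening: 0.0413
gripper_force: 61.2
```

Emit:
{"op": "play_rows", "data": {
  "series": [
    {"x":-5,"y":40,"z":0,"twist":0},
    {"x":-5,"y":40,"z":0,"twist":0},
    {"x":-5,"y":40,"z":0,"twist":0},
    {"x":-5,"y":40,"z":0,"twist":0},
    {"x":-4,"y":35,"z":10,"twist":-0.02},
    {"x":0,"y":20,"z":15,"twist":-0.03},
    {"x":0,"y":10,"z":15,"twist":-0.035},
    {"x":0,"y":0,"z":0,"twist":0},
    {"x":0,"y":0,"z":0,"twist":0},
    {"x":0,"y":0,"z":0,"twist":0}
  ]
}}

```text
t: 11.05
tool_pos: [0.5058, -0.2021, 0.348]
eef_rot: [[0.978, 0.208, 0.001], [0.208, -0.978, -0.001], [0.001, 0.001, -1.0]]
ft_force: [-0.1, -0.0, -2.1]
opening: 0.0413
gripper_force: 61.3
```

```bash
python3 - <<'E'
from h import *; import cv2
s=status.sense(); im=eyes.camera("wrist"); print(s["t"],s["tool_pos"],s["opening"],s["gripper_force"],s["ft_force"],s["q"]); c=cam("wrist",s)
print(np.array(s["eef_rot"])[:,0],proj(c,[.597,-.178,.142]),search_frame("wrist","mouth")[:2])
cv2.imwrite("pics/w7.png",im); np.save("w7.npy",np.r_[s["tool_pos"],np.ravel(s["eef_rot"])])
u=proj(c,[.597,-.178,.142]).astype(int); x0=min(max(u[0]-100,0),312);y0=min(max(u[1]-75,0),234); print(x0,y0)
cv2.imwrite("pics/v7.png",np.hstack([cv2.resize(im,(320,240)),cv2.resize(im[y0:y0+150,x0:x0+200],(480,240*3//2))[:240] if 0 else cv2.resize(im[y0:y0+120,x0:x0+200],(400,240))]))
cv2.imwrite("pics/v7.png",cv2.resize(im[y0:y0+150,x0:x0+200],(800,600)))
E
```

```text
11.05 [ 0.50578595 -0.202117    0.34800244] 0.04126565289103884 61.27628803253174 [-0.11730622 -0.00654524 -2.11808904] [-2.96153332e+01 -1.02998980e+01  9.59371010e+01  7.40038988e-03
  9.42703620e+01  4.83584768e+01]
[0.97804949 0.20836873 0.00129122] [252.69752095  83.4943978 ] [{'extent': [221.0, 24.5, 63.4, 83.3], 'score': 0.94}, {'extent': [213.1, 0.1, 79.5, 120.0], 'score': 0.7}]
152 8
```

View pics/v7.png

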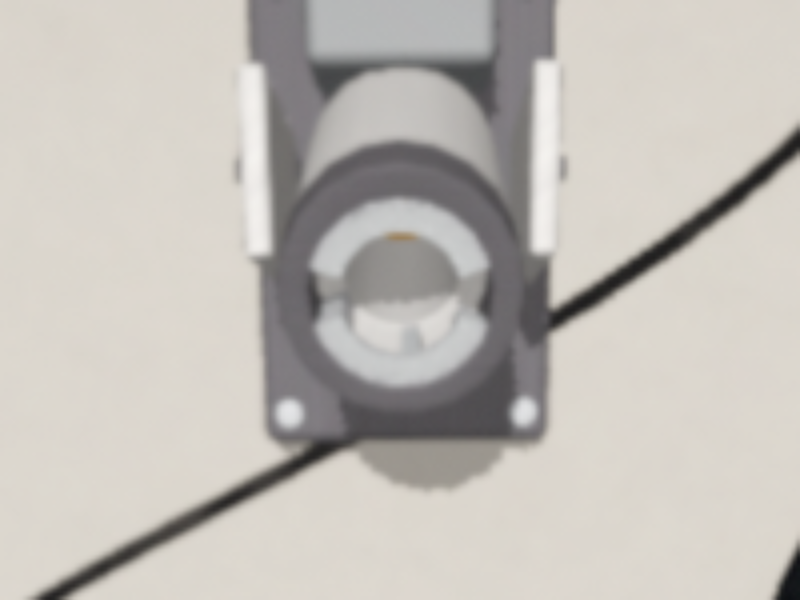

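The wrist picture shows the mouth ring centred at crop (400,292), i.e. pixel (252,81). The slots lie at (327,290) and (477,290), level in the image, so the tool is nearly aligned with the sleeve. The bore is clear.

```bash
python3 - <<'E'
from h import *
from scipy.optimize import least_squares
w=np.load("w7.npy"); s=dict(tool_pos=w[:3],eef_rot=w[3:].reshape(3,3)); c=cam("wrist",s)
P=lambda x,y:(152+x/4-.375,8+y/4-.375); f=lambda x,y,z:back(c,*P(x,y),z)
m=f(400,292,.142); print("mouth",m)
az=lambda a,b:np.degrees(np.arctan2(*(b-a)[1::-1]))
a=f(408,435,.02);b=f(400.5,5,.02); print("az base",az(a,b),"az slots",az(f(477,290,.142),f(327,290,.142))-90)
print("tool az",np.degrees(np.arctan2(s["eef_rot"][1,0],s["eef_rot"][0,0])))
# fit ring outline: collar circle r33 in tilted plane
for A in (9,11,13):
    t=np.radians(25);e=np.radians(A); y=np.array([-np.sin(e),np.cos(e),0]); zz=np.array([-np.sin(t)*np.cos(e),-np.sin(t)*np.sin(e),np.cos(t)]); x=np.cross(y,zz)
    pr=lambda l:np.round((proj(c,m+l)-[152,8])*4+1.5).astype(int).tolist()
    print(A,"collar",[pr(v) for v in (33e-3*y,-33e-3*y,33e-3*x,-33e-3*x)],"slotends",[pr(v) for v in (24e-3*y,-24e-3*y)],"bore",[pr(v) for v in(16.5e-3*x,-16.5e-3*x)])
c2=cam("top"); print(back(c2,378.0,116,.142), proj(c2,m))
E
```

```text
mouth [ 0.5995436  -0.17631226  0.142     ]
az base 12.894357469667685 az slots 12.014136734435425
tool az 12.026783086340018
9 collar [[275, 285], [525, 299], [405, 156], [396, 410]] slotends [[309, 287], [491, 297]] bore [[402, 226], [398, 353]]
11 collar [[275, 290], [525, 294], [401, 156], [399, 410]] slotends [[309, 290], [491, 294]] bore [[400, 226], [400, 353]]
13 collar [[275, 294], [525, 290], [396, 156], [403, 410]] slotends [[309, 294], [491, 290]] bore [[398, 226], [402, 353]]
[ 0.59727145 -0.1783282   0.142     ] [377.09727913 115.08413441]
```

```bash
python3 - <<'E'
from h import *; import cv2
c=cam("scene"); h=np.array([.5018,.2304,.3268]); im=cv2.imread("pics/s6.png")
ax=np.array([.992,.124,0]); p0=proj(c,h).astype(int); x0,y0=p0[0]-30,p0[1]-20
b=cv2.resize(im[y0:y0+90,x0:x0+90],(600,600),interpolation=cv2.INTER_CUBIC); k=600/90
for a,col in ((-7,(0,0,255)),(0,(0,255,0)),(7,(255,0,0))):
    t=np.radians(a); u=ax*np.sin(t)-np.array([0,0,1])*np.cos(t)
    for L in (.032,.115,.13,.145):
        q=(proj(c,h+u*L)-[x0,y0]+.5)*k; cv2.circle(b,tuple(q.astype(int)),3,col,-1)
cv2.imwrite("pics/v8.png",b)
E
```

```text
(no output)
```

View pics/v8.png

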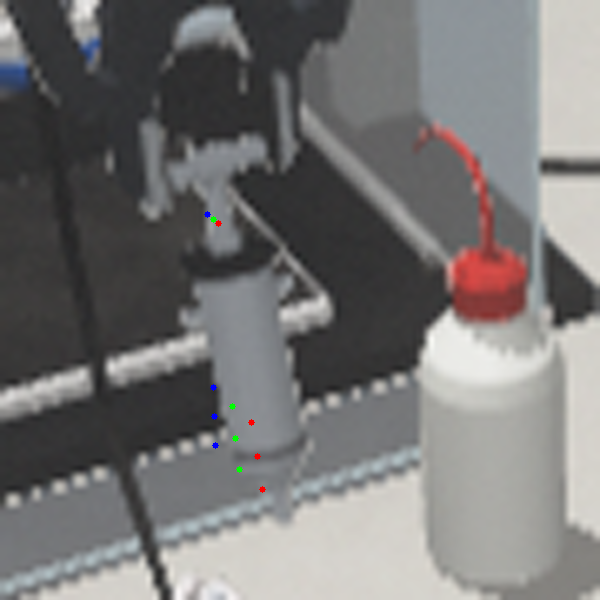

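The overlay on the scene crop shows the cartridge leaning a few degrees with its nozzle robotward (red side), and the bar sits lower than predicted. I check where the bar lies in the pads now.

```bash
python3 - <<'E'
from h import *; import cv2
w6=cv2.imread("pics/w6.png"); v5=cv2.resize(cv2.imread("pics/v5.png")[:,:400],(512,384)); w7=cv2.imread("pics/w7.png")
s=status.sense(); sc=eyes.camera("scene"); cv2.imwrite("pics/s8.png",sc)
C=lambda im:cv2.resize(im[200:290,196:316],(400,300),interpolation=cv2.INTER_CUBIC)
c=cam("scene"); h=np.array(s["tool_pos"]); ax=np.array([.978,.208,0]); p0=proj(c,h); x0,y0=p0.astype(int)-[40,25]; k=400/100
b=cv2.resize(sc[y0:y0+75,x0:x0+100],(400,300),interpolation=cv2.INTER_CUBIC)
print(h,p0,x0,y0)
for d in (0,.01):
  for a in (-7,0):
    t=np.radians(a); u=ax*np.sin(t)-np.array([0,0,1])*np.cos(t)
    print(d,a,[np.round((proj(c,h-[0,0,d]+u*L)-[x0,y0]+.5)*k).astype(int).tolist() for L in (0,.032,.145)])
cw=cam("wrist",s)
for x in(-2,0,2): print(x,[np.round((proj(cw,h+np.array(s["eef_rot"])@[x*1e-3,0,d*1e-3])-[196,200]+.5)*400/120).astype(int).tolist() for d in (0,4,8,12)])
cv2.imwrite("pics/v9.png",np.vstack([np.hstack([C(v5),C(w6)]),np.hstack([C(w7),b])]))
E
```

```text
[ 0.50597018 -0.20197345  0.34819344] [338.12819926  85.23311519] 298 60
0 -7 [[163, 103], [161, 148], [156, 296]]
0 0 [[163, 103], [157, 146], [137, 288]]
0.01 -7 [[161, 117], [159, 161], [154, 307]]
0.01 0 [[161, 117], [155, 159], [136, 300]]
-2 [[209, 206], [209, 192], [209, 179], [209, 167]]
0 [[209, 193], [209, 180], [209, 167], [209, 155]]
2 [[209, 180], [209, 167], [209, 155], [209, 143]]
```

View pics/v9.png

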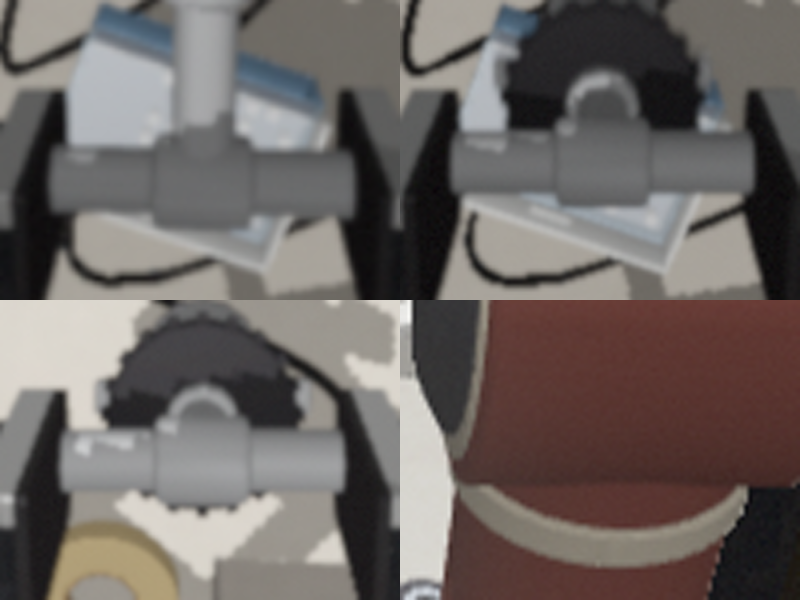

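Between the level lift (top-left) and now (bottom-left) the bar has slipped towards the fingertips. It sits about 13 mm ahead of the TCP and leans some 7° with the nozzle robotward. The tool has no tilt axis, so I will lower the nozzle into the mouth and let the bore wall turn the cartridge about its pinched bar to the 25° lean.

Emit:
{"op": "play_rows", "data": {
  "series": [
    {"x":20,"y":-1,"z":0,"twist":0},
    {"x":25,"y":-1,"z":0,"twist":0},
    {"x":25,"y":-1,"z":3,"twist":0},
    {"x":25,"y":-1,"z":5,"twist":0},
    {"x":15,"y":-1,"z":5,"twist":0},
    {"x":9,"y":0,"z":5,"twist":0},
    {"x":0,"y":0,"z":0,"twist":0},
    {"x":0,"y":0,"z":0,"twist":0},
    {"x":0,"y":0,"z":0,"twist":0}
  ]
}}

```text
t: 12.1
tool_pos: [0.6206, -0.173, 0.3296]
eef_rot: [[0.978, 0.208, 0.001], [0.208, -0.978, -0.0], [0.001, 0.001, -1.0]]
ft_force: [0.3, 0.1, -2.4]
opening: 0.041
gripper_force: 61.3
```

```bash
python3 - <<'E'
from h import *; import cv2
s=status.sense(); sc=eyes.camera("scene"); cv2.imwrite("pics/s9.png",sc); tp=eyes.camera("top"); w=eyes.camera("wrist"); cv2.imwrite("pics/w9.png",w)
R=np.array(s["eef_rot"]); m=np.array([.599,-.1765,.142]); print(s["t"],s["tool_pos"],"rel mouth tool axes",R.T@(m-s["tool_pos"])*1e3,s["ft_force"],s["gripper_force"])
c=cam("scene"); pm=proj(c,m); x0,y0=(pm-[55,75]).astype(int); k=400/110
b=cv2.resize(sc[y0:y0+110,x0:x0+110],(400,400),interpolation=cv2.INTER_CUBIC)
bar=np.array(s["tool_pos"])+R@[-.001,0,.013]; ax=R[:,0]
for a,col in((-7,(0,0,255)),(0,(0,255,0))):
    t=np.radians(a)
    for L in (0,.1,.145): cv2.circle(b,tuple(((proj(c,bar+L*(ax*np.sin(t)-[0,0,np.cos(t)]))-[x0,y0]+.5)*k).astype(int)),2,col,-1)
cv2.circle(b,tuple(((pm-[x0,y0]+.5)*k).astype(int)),2,(255,0,255),-1)
cv2.imwrite("pics/v10.png",np.hstack([b,cv2.resize(w[130:330,156:356],(400,400))]))
E
```

```text
12.1 [ 0.62064663 -0.17300524  0.32956267] rel mouth tool axes [-22.00990316  -1.19279591 187.54916119] [ 0.30242483  0.13268554 -2.43323427] 61.285178661346436
```

View pics/v10.png

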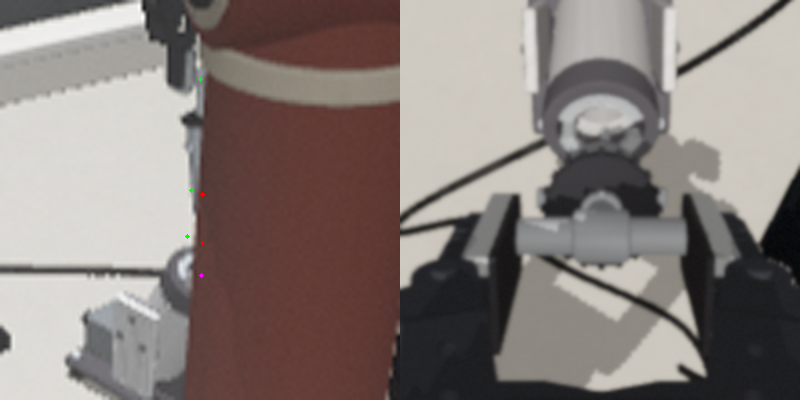

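The wrist view (right) shows the mouth at (600,125), the cap at (600,190) and the bar at (602,238), all in one line, so sideways alignment is good. The scene view is mostly hidden by the arm. I lower the nozzle into the bore.

Emit:
{"op": "play_rows", "data": {
  "series": [
    {"x":0,"y":0,"z":8,"twist":0},
    {"x":0,"y":0,"z":8,"twist":0},
    {"x":0,"y":0,"z":8,"twist":0},
    {"x":0,"y":0,"z":8,"twist":0},
    {"x":0,"y":0,"z":6,"twist":0},
    {"x":0,"y":0,"z":6,"twist":0},
    {"x":0,"y":0,"z":0,"twist":0},
    {"x":0,"y":0,"z":0,"twist":0}
  ]
}}

```text
t: 13.05
tool_pos: [0.6211, -0.1728, 0.2848]
eef_rot: [[0.978, 0.208, -0.0], [0.208, -0.978, 0.0], [-0.0, -0.0, -1.0]]
ft_force: [-0.8, -0.7, -2.5]
opening: 0.0414
gripper_force: 61.3
```

Emit:
{"op": "play_rows", "data": {
  "series": [
    {"x":0,"y":0,"z":5,"twist":0},
    {"x":0,"y":0,"z":5,"twist":0},
    {"x":-10,"y":0,"z":-1,"twist":0},
    {"x":-10,"y":0,"z":0,"twist":0},
    {"x":-10,"y":0,"z":1,"twist":0},
    {"x":-10,"y":0,"z":1,"twist":0},
    {"x":0,"y":0,"z":0,"twist":0},
    {"x":0,"y":0,"z":0,"twist":0}
  ]
}}

```text
t: 13.85
tool_pos: [0.582, -0.1814, 0.2748]
eef_rot: [[0.978, 0.208, 0.002], [0.208, -0.978, -0.001], [0.002, 0.001, -1.0]]
ft_force: [2.2, 0.3, 0.7]
opening: 0.0415
gripper_force: 61.5
```

```bash
python3 - <<'E'
from h import *
s=status.sense(); R=np.array(s["eef_rot"]); m=np.array([.599,-.1765,.142]); print("TCP rel mouth (tool axes)",R.T@(s["tool_pos"]-m)*1e3,"F tool",R.T@s["ft_force"],"M tool",R.T@s["torque"])
E
```

```text
TCP rel mouth (tool axes) [ -17.35518747    1.36460405 -132.83092078] F tool [ 2.22646398  0.13081694 -0.68715865] M tool [ 8.27475768e-02  6.44208300e-01 -9.13355909e-05]
```

Emit:
{"op": "play_rows", "data": {
  "series": [
    {"x":-10,"y":0,"z":2,"twist":0},
    {"x":-10,"y":0,"z":2,"twist":0},
    {"x":-10,"y":0,"z":3,"twist":0},
    {"x":-9,"y":0,"z":4,"twist":0},
    {"x":-4,"y":0,"z":2,"twist":0},
    {"x":0,"y":0,"z":0,"twist":0},
    {"x":0,"y":0,"z":0,"twist":0}
  ]
}}

```text
t: 14.55
tool_pos: [0.5394, -0.1906, 0.2616]
eef_rot: [[0.978, 0.208, 0.001], [0.208, -0.978, -0.001], [0.001, 0.001, -1.0]]
ft_force: [1.0, -0.3, 5.2]
opening: 0.0415
gripper_force: 62.2
```

```bash
cat > st.py <<'E'
from h import *
import sys
s=status.sense(); R=np.array(s["eef_rot"]); m=np.array([.599,-.1765,.142]); d=np.array(s["tool_pos"])-m
e=np.radians(12); X=d[0]*np.cos(e)+d[1]*np.sin(e); Y=-d[0]*np.sin(e)+d[1]*np.cos(e); Z=d[2]-.013; t=np.radians(25)
print("t",s["t"],"bar: along bore",(-X*np.sin(t)+Z*np.cos(t))*1e3,"off axis (+away)",(X*np.cos(t)+Z*np.sin(t))*1e3,"y",Y*1e3)
F=np.array(s["ft_force"]); M=np.array(s["torque"]); print("F x'yz",F[0]*np.cos(e)+F[1]*np.sin(e),-F[0]*np.sin(e)+F[1]*np.cos(e),F[2],"M",M,"grip",s["opening"],s["gripper_force"])
if len(sys.argv)>1:
    import cv2
    w=eyes.camera("wrist"); cv2.imwrite("pics/"+sys.argv[1]+".png",w)
    g=cv2.cvtColor(w,cv2.COLOR_BGR2GRAY)[180:280]; print(np.array2string(g[::4,150:362:8],max_line_width=200,threshold=10**6))
E
python3 st.py
```

```text
t 14.55 bar: along bore 122.49418992665059 off axis (+away) -10.398936495353263 y -1.3725150841870197
F x'yz 0.8874398983322157 -0.4949216293061427 5.244749401695571 M [-0.00057987 -0.34792982 -0.01290329] grip 0.04148124547977731 62.18625068664551
```

Emit:
{"op": "play_rows", "data": {
  "series": [
    {"x":4.5,"y":0,"z":-2,"twist":0},
    {"x":4.5,"y":0,"z":-2,"twist":0},
    {"x":0,"y":0,"z":0,"twist":0},
    {"x":2.5,"y":0,"z":5.4,"twist":0},
    {"x":2.5,"y":0,"z":5.4,"twist":0},
    {"x":2.5,"y":0,"z":5.4,"twist":0},
    {"x":0,"y":0,"z":0,"twist":0},
    {"x":0,"y":0,"z":0,"twist":0}
  ]
}}

```text
t: 15.35
tool_pos: [0.5557, -0.1863, 0.2468]
eef_rot: [[0.978, 0.208, -0.002], [0.208, -0.978, 0.001], [-0.002, -0.002, -1.0]]
ft_force: [3.5, -0.6, -3.0]
opening: 0.0408
gripper_force: 61.6
```

```bash
python3 st.py
```

```text
t 15.35 bar: along bore 101.99287489844144 off axis (+away) -1.437966891564356 y -0.5381939351130401
F x'yz 3.2595296963865765 -1.2994193224107846 -2.98428867186684 M [-0.12623101 -0.87202614 -0.12132406] grip 0.04077851071435265 61.62222146987915
```

Emit:
{"op": "play_rows", "data": {
  "series": [
    {"x":3,"y":0,"z":5.2,"twist":0},
    {"x":3,"y":0,"z":5.2,"twist":0},
    {"x":2.8,"y":0,"z":5.4,"twist":0},
    {"x":2.5,"y":0,"z":5.4,"twist":0},
    {"x":2.5,"y":0,"z":5.4,"twist":0},
    {"x":2.5,"y":0,"z":5.4,"twist":0},
    {"x":0,"y":0,"z":0,"twist":0},
    {"x":0,"y":0,"z":0,"twist":0}
  ]
}}

```text
t: 16.15
tool_pos: [0.5717, -0.183, 0.2155]
eef_rot: [[0.978, 0.208, -0.001], [0.208, -0.978, 0.001], [-0.001, -0.001, -1.0]]
ft_force: [3.7, 0.4, -3.2]
opening: 0.0408
gripper_force: 61.6
```

```bash
python3 st.py w11
```

```text
t 16.15 bar: along bore 66.67685936460514 off axis (+away) 0.11971170379211984 y -0.654824952812081
F x'yz 3.7394562444430486 -0.34282813817917485 -3.2429624843875846 M [-0.08767657 -0.79603939 -0.06717551] grip 0.040786489885982144 61.62046551704407
[[189 190 190 189 190 191 190 190  86 167 187  28  36  37  38  33  73 188  87 108 190 190 189 190 189 189 189]
 [190 190 190 190 189 190 189 190 178 145  56  35  34  36  35  35  31 179  86 187 189 191 189 190 189 190 189]
 [190 190 190 190 189 190 189 189  69 102  34  36  36  34  35  36  36 115 107 188 189 190 190 188 188 190 189]
 [190 189 190 189 189 188 189  64  52 160  34  35  36  36  36  33  33  36 187 188 188 189 189 188 189 189 189]
 [190 190 190 188 188 188  55  46 186 189  34  35  34 144 107  32  33  44 188 188 190 190 188 188 190 188 188]
 [190 189 190 188 188  60  42 188 188 188  33  35  84 164 149  34  35  32 184 189 189 190 189 189 190 189 189]
 [188 189 189 187  64  57 188 191 190 190  33  34 129 163 176  34  34  71 131 188 172 189 189 189 191 189 188]
 [188 187 188  69  62 189 190 190 190 189  34  33 160 154 132  31  35  7
[... 1226 characters left out ...]
  21  43  99  25  68 188 189 188]
 [187 189 189 183  28  94 101  21  21 169 128 128 112 113 115 118 128 127 125  20  25  96  46  26 189 190 187]
 [188 189 188  71  30  57 121  17  20 127 128 128 128 128 128 128 128 127 126  22  32 124  33  31 136 188 186]
 [187 188  41  33  35  32 124  20  21  48 127 127 172 127 127 127 127 129 126  21  32  76  31  35  34 162 129]
 [186 190  30  54  37  30  74  21  24  29  68 127 189 164 127 127 128 127 128  22  33  44  28  56  31  36  20]
 [187 167  33  32  28  29  25  21  57 126  18  87 188 189 140 127 126 127 127  20  33  28  27  27  28  32  22]
 [ 54  30  31  26  25  25  22  23  96 127 123  26 110 188 189 126 128 126 127  21  34  28  28  27  26  31  31]]
```

Emit:
{"op": "play_rows", "data": {
  "series": [
    {"x":2.3,"y":0,"z":4.9,"twist":0},
    {"x":2.3,"y":0,"z":4.9,"twist":0},
    {"x":0,"y":0,"z":0,"twist":0},
    {"x":0,"y":0,"z":0,"twist":0}
  ]
}}

```text
t: 16.6
tool_pos: [0.5764, -0.1822, 0.2062]
eef_rot: [[0.978, 0.208, -0.001], [0.208, -0.978, 0.0], [-0.0, -0.0, -1.0]]
ft_force: [3.4, 0.1, -2.5]
opening: 0.041
gripper_force: 61.6
```

```bash
sed -i '/g=cv2/d' st.py; python3 st.py
```

```text
t 16.6 bar: along bore 56.24862881159178 off axis (+away) 0.48995643645585385 y -0.8225415797508181
F x'yz 3.394589519490177 -0.5751270105087377 -2.5456043039046232 M [-0.05418437 -0.80910074 -0.02367903] grip 0.040985893460855786 61.62773609161377
```

Emit:
{"op": "play_rows", "data": {
  "series": [
    {"x":2.1,"y":0,"z":4.5,"twist":0},
    {"x":2.1,"y":0,"z":4.5,"twist":0},
    {"x":0,"y":0,"z":0,"twist":0},
    {"x":0,"y":0,"z":0,"twist":0}
  ]
}}

```text
t: 17.0
tool_pos: [0.5804, -0.1817, 0.1985]
eef_rot: [[0.978, 0.208, -0.001], [0.208, -0.978, -0.001], [-0.001, 0.0, -1.0]]
ft_force: [-1.7, 0.5, 4.4]
opening: 0.0409
gripper_force: 62.1
```

```bash
python3 st.py
```

```text
t 17.0 bar: along bore 47.54976292639669 off axis (+away) 0.8974884583024118 y -1.1794307740269427
F x'yz -1.581289494181435 0.8360384745228691 4.433263632279392 M [0.04251285 0.0789634  0.04107917] grip 0.04091554176861673 62.10491895675659
```

Emit:
{"op": "play_rows", "data": {
  "series": [
    {"x":1.3,"y":0,"z":2.7,"twist":0},
    {"x":1.2,"y":0,"z":2.7,"twist":0},
    {"x":0,"y":0,"z":0,"twist":0},
    {"x":0,"y":0,"z":0,"twist":0}
  ]
}}

```text
t: 17.4
tool_pos: [0.5822, -0.1815, 0.1944]
eef_rot: [[0.978, 0.208, -0.002], [0.208, -0.978, -0.001], [-0.003, 0.001, -1.0]]
ft_force: [-8.0, -0.1, 10.9]
opening: 0.0409
gripper_force: 62.6
```

```bash
python3 st.py
```

```text
t 17.4 bar: along bore 43.10570132301517 off axis (+away) 0.804369688848991 y -1.3745023434473536
F x'yz -7.815563210043072 1.5884779858219338 10.909062889503613 M [0.11614149 0.91311557 0.00859411] grip 0.040949449469892985 62.62994170188904
```

Emit:
{"op": "play_rows", "data": {
  "series": [
    {"x":0.9,"y":0,"z":1.8,"twist":0},
    {"x":0,"y":0,"z":0,"twist":0},
    {"x":0,"y":0,"z":0,"twist":0}
  ]
}}

```text
t: 17.7
tool_pos: [0.5827, -0.1814, 0.1932]
eef_rot: [[0.978, 0.208, -0.004], [0.208, -0.978, -0.001], [-0.004, 0.001, -1.0]]
ft_force: [-10.8, 0.6, 14.1]
opening: 0.0414
gripper_force: 62.8
```

```bash
python3 st.py
```

```text
t 17.7 bar: along bore 41.81044499170038 off axis (+away) 0.7758218115214728 y -1.42857450189337
F x'yz -10.423476655021792 2.781674093347392 14.057954370528421 M [0.15004335 1.35217164 0.1155821 ] grip 0.041406031785764325 62.84404993057251
```

```bash
cat > bar.py <<'E'
from h import *; import cv2, sys
def bar(g):
    # bar silhouette against black pads: per row, bright run between dark pads round column 256
    out=[]
    for v in range(225,268):
        row=cv2.GaussianBlur(g[v:v+1].astype(np.float32),(3,1),0)[0]; l=256
        while l>190 and row[l]>65: l-=1
        k=256
        while k<325 and row[k]>65: k+=1
        out.append((v,l,k))
    return out
for f in sys.argv[1:]:
    if f=="now": im=eyes.camera("wrist"); cv2.imwrite("pics/w%d.png"%int(status.sense()["t"]*100),im); print([(q,[(np.round(d["extent"]).tolist(),round(d["score"],2)) for d in search_frame("wrist",q)[:2]]) for q in("ear","mouth","handle")])
    else: im=cv2.imread(f"pics/{f}.png")
    g=cv2.cvtColor(im,cv2.COLOR_BGR2GRAY); print(f,[o for o in bar(g)][::3]); print(g[225:268:2,270].tolist())
E
python3 bar.py w7 w11 now
```

```text
w7 [(225, 251, 261), (228, 246, 265), (231, 245, 267), (234, 243, 269), (237, 240, 272), (240, 213, 299), (243, 213, 300), (246, 212, 300), (249, 212, 300), (252, 212, 300), (255, 213, 300), (258, 215, 297), (261, 215, 297), (264, 215, 297), (267, 215, 298)]
[38, 41, 37, 39, 37, 59, 91, 117, 127, 135, 137, 141, 144, 147, 144, 141, 130, 164, 205, 213, 214, 214]
w11 [(225, 190, 325), (228, 214, 298), (231, 214, 297), (234, 215, 297), (237, 213, 299), (240, 213, 300), (243, 212, 300), (246, 212, 300), (249, 213, 300), (252, 213, 299), (255, 215, 297), (258, 215, 297), (261, 217, 297), (264, 222, 297), (267, 227, 298)]
[128, 128, 128, 121, 114, 102, 106, 111, 116, 119, 123, 123, 121, 115, 116, 117, 122, 128, 127, 126, 126, 128]
[('ear', [([213.0, 169.0, 90.0, 89.0], 0.69)]), ('mouth', []), ('handle', [([213.0, 173.0, 87.0, 84.0], 0.77)])]
now [(225, 246, 266), (228, 215, 298), (231, 215, 297), (234, 215, 297), (237, 213, 299), (240, 212, 300), (243, 212, 300), (246, 212, 300), (249, 212, 300), (252, 213, 300), (255, 215, 297), (258, 215, 296), (261, 215, 297), (264, 216, 297), (267, 215, 298)]
[57, 84, 124, 123, 110, 102, 104, 110, 115, 116, 118, 120, 120, 117, 115, 116, 118, 125, 126, 126, 127, 126]
```

Emit:
{"op": "play_rows", "data": {
  "series": [
    {"x":0,"y":0,"z":0,"twist":0},
    {"x":0,"y":0,"z":0,"twist":0},
    {"x":0,"y":0,"z":0,"twist":0}
  ],
  "jaw": 42.7
}}

```text
t: 18.2
tool_pos: [0.583, -0.1815, 0.1927]
eef_rot: [[0.978, 0.208, -0.003], [0.208, -0.978, -0.002], [-0.003, 0.001, -1.0]]
ft_force: [-7.6, -0.6, 11.1]
opening: 0.0424
gripper_force: 27.4
```

```bash
python3 st.py
```

```text
t 18.2 bar: along bore 41.25932636422473 off axis (+away) 0.7840352237922371 y -1.524895802876419
F x'yz -7.51494590542426 0.969322298554506 11.103643028657057 M [0.06467294 1.08975545 0.02061567] grip 0.0423521902250145 27.3638454079628
```

Emit:
{"op": "play_rows", "data": {
  "series": [
    {"x":0.8,"y":0,"z":1.8,"twist":0},
    {"x":0.4,"y":0,"z":0.9,"twist":0},
    {"x":0,"y":0,"z":0,"twist":0},
    {"x":0,"y":0,"z":0,"twist":0}
  ]
}}

```text
t: 18.6
tool_pos: [0.5838, -0.1814, 0.1908]
eef_rot: [[0.978, 0.208, -0.004], [0.208, -0.978, -0.002], [-0.004, 0.001, -1.0]]
ft_force: [-10.4, -0.6, 15.7]
opening: 0.0429
gripper_force: 27.6
```

```bash
python3 st.py; python3 bar.py now | grep -v extent
```

```text
t 18.6 bar: along bore 39.18802724437465 off axis (+away) 0.6963288832068475 y -1.6413468657209032
F x'yz -10.33050645689074 1.6211769582416733 15.712859310070309 M [0.01809344 1.61013541 0.02780331] grip 0.04293309650268547 27.566306591033936
[('ear', [([212.0, 173.0, 90.0, 87.0], 0.81)]), ('mouth', [([202.0, 79.0, 108.0, 150.0], 0.95)]), ('handle', [([211.0, 174.0, 90.0, 84.0], 0.88)])]
now [(225, 246, 266), (228, 246, 266), (231, 213, 299), (234, 213, 299), (237, 212, 300), (240, 211, 301), (243, 211, 302), (246, 211, 302), (249, 210, 302), (252, 211, 302), (255, 212, 300), (258, 214, 298), (261, 214, 298), (264, 214, 298), (267, 213, 299)]
[58, 55, 67, 116, 118, 104, 102, 106, 112, 116, 118, 118, 120, 119, 116, 116, 117, 121, 125, 126, 127, 127]
```

Emit:
{"op": "play_rows", "data": {
  "series": [
    {"x":0,"y":0,"z":0,"twist":0},
    {"x":-1,"y":-0.5,"z":-1,"twist":0},
    {"x":-1,"y":-0.5,"z":-1,"twist":0},
    {"x":-1,"y":0,"z":0,"twist":0},
    {"x":0,"y":0,"z":0,"twist":0},
    {"x":0,"y":0,"z":0,"twist":0}
  ],
  "jaw": 43.5
}}

```text
t: 19.4
tool_pos: [0.582, -0.1807, 0.1904]
eef_rot: [[0.978, 0.208, 0.0], [0.208, -0.978, -0.001], [-0.0, 0.002, -1.0]]
ft_force: [-0.6, -3.0, 4.9]
opening: 0.0434
gripper_force: 10.6
```

```bash
python3 st.py; python3 bar.py now | grep -v extent
```

```text
t 19.4 bar: along bore 39.51052802106155 off axis (+away) -0.8723173574128329 y -0.5747590718582978
F x'yz -1.2434711956471514 -2.794284311689756 4.893606376770917 M [-0.72974809 -0.01241385 -0.04291525] grip 0.04340522917720765 10.591095238924026
[('ear', [([211.0, 169.0, 92.0, 92.0], 0.96)]), ('mouth', [([203.0, 76.0, 106.0, 157.0], 0.91)]), ('handle', [([210.0, 172.0, 94.0, 87.0], 0.84)])]
now [(225, 246, 266), (228, 245, 266), (231, 213, 300), (234, 212, 299), (237, 212, 300), (240, 211, 302), (243, 210, 302), (246, 210, 303), (249, 210, 303), (252, 210, 303), (255, 211, 302), (258, 213, 299), (261, 213, 299), (264, 213, 299), (267, 212, 300)]
[57, 56, 101, 126, 123, 109, 102, 104, 110, 114, 116, 117, 118, 119, 117, 115, 114, 117, 123, 125, 126, 126]
```

Emit:
{"op": "play_rows", "data": {
  "series": [
    {"x":0,"y":0.5,"z":0,"twist":0},
    {"x":0,"y":0,"z":0,"twist":0},
    {"x":0,"y":0,"z":0,"twist":0},
    {"x":0.6,"y":0,"z":1.4,"twist":0},
    {"x":0.7,"y":0,"z":1.4,"twist":0},
    {"x":0,"y":0,"z":0,"twist":0},
    {"x":0,"y":0,"z":0,"twist":0}
  ],
  "jaw": 38,
  "force": 80
}}

```text
t: 20.3
tool_pos: [0.5835, -0.1807, 0.1888]
eef_rot: [[0.978, 0.208, 0.0], [0.208, -0.978, -0.001], [0.0, 0.001, -1.0]]
ft_force: [-2.8, -2.8, 9.6]
opening: 0.0406
gripper_force: 80.0
```

```bash
python3 st.py
```

```text
t 20.3 bar: along bore 37.387051123820285 off axis (+away) -0.2437827090719744 y -0.8859318408645555
F x'yz -3.2840621646306185 -2.115204078716642 9.640267659757326 M [-0.32168708  0.38127105 -0.0266756 ] grip 0.040607054647941086 79.95699048042297
```

Emit:
{"op": "play_rows", "data": {
  "series": [
    {"x":0.6,"y":0,"z":1.4,"twist":0},
    {"x":0.7,"y":0,"z":1.4,"twist":0},
    {"x":0,"y":0,"z":0,"twist":0},
    {"x":0,"y":0,"z":0,"twist":0}
  ]
}}

```text
t: 20.7
tool_pos: [0.5841, -0.1807, 0.1881]
eef_rot: [[0.978, 0.208, -0.002], [0.208, -0.978, -0.002], [-0.002, 0.001, -1.0]]
ft_force: [-11.1, -0.1, 19.3]
opening: 0.0406
gripper_force: 80.7
```

```bash
python3 st.py; python3 bar.py now | grep -v extent
```

```text
t 20.7 bar: along bore 36.5804392354473 off axis (+away) -0.02867367955722462 y -1.0319798158907032
F x'yz -10.833766535650698 2.241243024258395 19.33979830631236 M [-0.07333266  1.63272799 -0.06764572] grip 0.04059601004049554 80.66236853599548
[('ear', [([212.0, 171.0, 88.0, 87.0], 0.75)]), ('mouth', [([201.0, 80.0, 110.0, 152.0], 0.85)]), ('handle', [([213.0, 172.0, 86.0, 88.0], 0.6)])]
now [(225, 236, 273), (228, 246, 266), (231, 246, 266), (234, 216, 296), (237, 216, 297), (240, 214, 298), (243, 213, 299), (246, 213, 299), (249, 213, 299), (252, 213, 299), (255, 214, 299), (258, 216, 296), (261, 217, 296), (264, 216, 296), (267, 216, 297)]
[76, 58, 57, 58, 102, 110, 101, 104, 108, 114, 118, 119, 118, 120, 118, 114, 116, 117, 124, 125, 126, 126]
```

```bash
ls pics/w*.png; python3 - <<'E'
import cv2,numpy as np,glob
A=cv2.imread("pics/w11.png",0); x0,x1,y0,y1=222,292,232,258
T=A[y0:y1,x0:x1]
for f in sorted(glob.glob("pics/w[0-9][0-9][0-9]*.png")):
    B=cv2.imread(f,0); W=np.float32([[1,0,x0],[0,1,y0]])
    try:
        cc,W=cv2.findTransformECC(T,B,W,cv2.MOTION_AFFINE,(3,200,1e-6),None,3)
        c=W@np.array([(x1-x0)/2,(y1-y0)/2,1]); print(f,round(cc,3),np.round(W,3).tolist(),"centre",c,"from",[(x0+x1)/2,(y0+y1)/2])
    except Exception as e: print(f,"fail")
E
```

```text
pics/w1.png
pics/w11.png
pics/w1775.png
pics/w1864.png
pics/w1945.png
pics/w2075.png
pics/w6.png
pics/w7.png
pics/w9.png
pics/w1775.png 0.93 [[1.0390000343322754, -0.017000000923871994, 220.95199584960938], [0.014000000432133675, 0.9610000252723694, 232.01100158691406]] centre [257.08715736 244.98848379] from [257.0, 245.0]
pics/w1864.png 0.854 [[1.0410000085830688, 0.02500000037252903, 219.2449951171875], [0.03500000014901161, 0.9520000219345093, 232.12399291992188]] centre [256.02249361 245.72986699] from [257.0, 245.0]
pics/w1945.png 0.85 [[1.003000020980835, 0.004999999888241291, 220.7050018310547], [0.041999999433755875, 0.9580000042915344, 232.8679962158203]] centre [255.87550116 246.79070133] from [257.0, 245.0]
pics/w2075.png 0.881 [[1.0240000486373901, 0.0689999982714653, 219.3350067138672], [0.023000000044703484, 0.9380000233650208, 233.8159942626953]] centre [256.08532484 246.82211958] from [257.0, 245.0]
```

Emit:
{"op": "play_rows", "data": {
  "series": [
    {"x":-0.5,"y":0,"z":-1.2,"twist":0},
    {"x":-0.4,"y":0,"z":-0.8,"twist":0},
    {"x":0,"y":0,"z":0,"twist":0},
    {"x":0,"y":0,"z":0,"twist":0.06},
    {"x":0,"y":0,"z":0,"twist":0.06},
    {"x":0,"y":0,"z":0,"twist":0.06},
    {"x":0,"y":0,"z":0,"twist":0},
    {"x":0,"y":0,"z":0,"twist":0}
  ],
  "jaw": 42
}}

```text
t: 21.7
tool_pos: [0.5829, -0.178, 0.1873]
eef_rot: [[1.0, 0.031, -0.003], [0.031, -1.0, 0.005], [-0.003, -0.006, -1.0]]
ft_force: [-6.4, 5.5, 11.7]
opening: 0.0418
gripper_force: 41.4
```

```bash
sed -i 's/^print("t"/print("az",np.degrees(np.arctan2(R[1,0],R[0,0])));print("t"/' st.py; python3 st.py
```

```text
az 1.7617788505143772
t 21.7 bar: along bore 36.060987410409034 off axis (+away) -0.9137446221494424 y 1.880156142559275
F x'yz -5.134779893957202 6.66907950390655 11.697610077266935 M [1.21474913 0.89876613 0.14777056] grip 0.04180199431407286 41.431238651275635
```

Emit:
{"op": "play_rows", "data": {
  "series": [
    {"x":0,"y":-0.7,"z":0,"twist":0.06},
    {"x":0,"y":-0.7,"z":0,"twist":0.06},
    {"x":0,"y":-0.6,"z":0,"twist":0.06},
    {"x":0,"y":0,"z":0,"twist":0.06},
    {"x":0,"y":0,"z":0,"twist":0},
    {"x":0,"y":0,"z":0,"twist":0}
  ],
  "jaw": 42.3
}}

```text
t: 22.3
tool_pos: [0.5832, -0.1772, 0.1859]
eef_rot: [[0.978, -0.207, -0.002], [-0.207, -0.978, 0.003], [-0.002, -0.002, -1.0]]
ft_force: [-1.6, 2.6, 5.3]
opening: 0.0425
gripper_force: 27.3
```

```bash
python3 st.py; python3 bar.py now | tail -2
```

```text
az -11.956144556975982
t 22.3 bar: along bore 34.534472178252486 off axis (+away) -1.0584992750681532 y 2.6224330503010096
F x'yz -1.0697563384710354 2.8891214305730815 5.310905884994935 M [0.80734575 0.34067048 0.14043503] grip 0.04248015839976615 27.257739007472992
now [(225, 242, 261), (228, 243, 261), (231, 243, 262), (234, 243, 298), (237, 221, 299), (240, 218, 300), (243, 216, 301), (246, 214, 301), (249, 214, 301), (252, 211, 301), (255, 211, 301), (258, 210, 298), (261, 210, 298), (264, 210, 298), (267, 211, 299)]
[55, 56, 55, 74, 117, 122, 123, 120, 103, 95, 102, 107, 112, 114, 117, 120, 120, 119, 119, 111, 116, 123]
```

Emit:
{"op": "play_rows", "data": {
  "series": [
    {"x":0,"y":0,"z":0,"twist":0},
    {"x":0.4,"y":-0.6,"z":0.9,"twist":0},
    {"x":0,"y":-0.6,"z":0.9,"twist":0},
    {"x":0,"y":0,"z":0,"twist":0.06},
    {"x":0,"y":0,"z":0,"twist":0.06},
    {"x":0,"y":0,"z":0,"twist":0.06},
    {"x":0,"y":0,"z":0,"twist":0},
    {"x":0,"y":0,"z":0,"twist":0}
  ],
  "jaw": 41.5
}}

```text
t: 23.3
tool_pos: [0.5846, -0.1778, 0.1849]
eef_rot: [[0.925, -0.379, 0.001], [-0.379, -0.925, -0.002], [0.001, 0.001, -1.0]]
ft_force: [-2.0, -0.5, 4.1]
opening: 0.0417
gripper_force: 25.2
```

```bash
python3 st.py; python3 bar.py now | tail -2
```

```text
az -22.291473161031238
t 23.3 bar: along bore 33.15182835527378 off axis (+away) -0.44108095655440505 y 1.7028752839245611
F x'yz -2.0721193230132084 -0.06202985877822287 4.14270524590179 M [0.11278456 0.21687454 0.12390474] grip 0.04169400953183427 25.228840112686157
now [(225, 235, 257), (228, 239, 258), (231, 241, 259), (234, 241, 261), (237, 241, 298), (240, 242, 300), (243, 233, 301), (246, 231, 301), (249, 229, 301), (252, 228, 301), (255, 215, 300), (258, 213, 297), (261, 211, 297), (264, 211, 298), (267, 211, 298)]
[65, 57, 57, 57, 77, 130, 158, 167, 160, 147, 99, 106, 107, 111, 114, 118, 123, 124, 122, 122, 120, 129]
```

Emit:
{"op": "play_rows", "data": {
  "series": [
    {"x":0,"y":0,"z":0,"twist":0},
    {"x":0,"y":0,"z":0,"twist":0},
    {"x":0.5,"y":-0.3,"z":1.4,"twist":0},
    {"x":0.5,"y":-0.4,"z":1.4,"twist":0},
    {"x":0,"y":0,"z":0,"twist":0},
    {"x":0,"y":0,"z":0,"twist":0}
  ],
  "jaw": 36,
  "force": 50
}}

```text
t: 24.1
tool_pos: [0.5853, -0.178, 0.1846]
eef_rot: [[0.925, -0.379, -0.001], [-0.379, -0.925, -0.003], [0.0, 0.003, -1.0]]
ft_force: [-8.4, -0.0, 15.9]
opening: 0.0409
gripper_force: 49.8
```

```bash
python3 st.py; python3 bar.py now | tail -2
```

```text
az -22.28461743500503
t 24.1 bar: along bore 32.62914353489936 off axis (+away) 0.040552364502835156 y 1.4164740465411179
F x'yz -8.238057760603482 1.719697127218702 15.90557504577475 M [0.20834448 1.5200992  0.13331941] grip 0.04090531798055888 49.75346088409424
now [(225, 236, 257), (228, 239, 258), (231, 241, 259), (234, 241, 261), (237, 241, 297), (240, 242, 299), (243, 233, 299), (246, 231, 300), (249, 229, 300), (252, 228, 299), (255, 216, 299), (258, 214, 296), (261, 213, 296), (264, 212, 296), (267, 212, 297)]
[83, 59, 57, 57, 60, 108, 143, 164, 148, 144, 100, 104, 106, 111, 116, 119, 124, 124, 123, 123, 119, 131]
```

Emit:
{"op": "play_rows", "data": {
  "series": [
    {"x":-0.3,"y":0.2,"z":-0.8,"twist":0.05},
    {"x":0,"y":0,"z":0,"twist":0.06},
    {"x":0,"y":0,"z":0,"twist":0.06},
    {"x":0,"y":0,"z":0,"twist":0.06},
    {"x":0,"y":0,"z":0,"twist":0},
    {"x":0,"y":0,"z":0,"twist":0}
  ]
}}

```text
t: 24.9
tool_pos: [0.5855, -0.1793, 0.1836]
eef_rot: [[0.814, -0.581, 0.001], [-0.58, -0.814, -0.005], [0.004, 0.004, -1.0]]
ft_force: [-2.1, -4.7, 6.1]
opening: 0.0391
gripper_force: 50.0
```

```bash
python3 st.py; python3 bar.py now | tail -2
```

```text
az -35.485936911621884
t 24.9 bar: along bore 31.763162953389752 off axis (+away) -0.4423834118669184 y 0.10824872957098394
F x'yz -3.0359550968631486 -4.164621028068209 6.149376089693386 M [-0.72402    0.3983963  0.1267615] grip 0.03906063736879601 50.01845598220825
now [(225, 256, 256), (228, 256, 256), (231, 256, 256), (234, 256, 256), (237, 238, 258), (240, 239, 259), (243, 239, 298), (246, 240, 298), (249, 233, 298), (252, 217, 298), (255, 217, 297), (258, 217, 295), (261, 217, 295), (264, 217, 296), (267, 215, 296)]
[66, 62, 60, 58, 61, 102, 174, 191, 192, 191, 165, 105, 111, 116, 116, 116, 121, 126, 130, 128, 128, 126]
```

Emit:
{"op": "play_rows", "data": {
  "series": [
    {"x":1.0,"y":0.1,"z":1.4,"twist":0},
    {"x":0,"y":0,"z":0,"twist":0.06},
    {"x":0,"y":0,"z":0,"twist":0.06},
    {"x":0,"y":0,"z":0,"twist":0.06},
    {"x":0,"y":0,"z":0,"twist":0},
    {"x":0,"y":0,"z":0,"twist":0}
  ]
}}

```text
t: 25.7
tool_pos: [0.5859, -0.183, 0.1828]
eef_rot: [[0.696, -0.718, 0.001], [-0.718, -0.696, -0.012], [0.009, 0.008, -1.0]]
ft_force: [-4.1, -13.9, 7.4]
opening: 0.0366
gripper_force: 13.1
```

```bash
python3 st.py; python3 bar.py now | tail -2
```

```text
az -45.897247050479095
t 25.7 bar: along bore 31.209504476352972 off axis (+away) -1.1316234284430675 y -3.6444083519143664
F x'yz -6.879803535588374 -12.748860356616026 7.3569169440078985 M [-2.37962554  0.86076016 -0.23482607] grip 0.03659453995368804 13.140151798725128
now [(225, 256, 256), (228, 256, 256), (231, 256, 256), (234, 256, 256), (237, 256, 256), (240, 254, 258), (243, 256, 256), (246, 256, 256), (249, 234, 258), (252, 229, 295), (255, 222, 294), (258, 222, 292), (261, 221, 292), (264, 219, 293), (267, 219, 293)]
[63, 62, 62, 62, 60, 70, 118, 174, 193, 195, 194, 154, 103, 114, 119, 124, 131, 135, 135, 134, 132, 124]
```

Emit:
{"op": "play_rows", "data": {
  "series": [
    {"x":0,"y":0,"z":0,"twist":0},
    {"x":0,"y":0,"z":0,"twist":0},
    {"x":0,"y":0,"z":0,"twist":0},
    {"x":0,"y":0,"z":0,"twist":0},
    {"x":0,"y":0,"z":0,"twist":0}
  ],
  "jaw": 62
}}

```text
t: 26.4
tool_pos: [0.5859, -0.1772, 0.1806]
eef_rot: [[0.697, -0.717, -0.001], [-0.717, -0.697, 0.0], [-0.001, 0.0, -1.0]]
ft_force: [0.3, 0.6, 0.0]
opening: 0.0616
gripper_force: 0.0
```

```bash
cat > fit.py <<'E'
from h import *; import cv2
s=status.sense(); im=eyes.camera("wrist"); cv2.imwrite("pics/w%d.png"%int(s["t"]*100),im)
g=cv2.GaussianBlur(cv2.cvtColor(im,cv2.COLOR_BGR2GRAY).astype(np.float32),(0,0),1.0)
gx,gy=cv2.Sobel(g,cv2.CV_32F,1,0)/8,cv2.Sobel(g,cv2.CV_32F,0,1)/8
c=cam("wrist",s); m=np.array([.599,-.1765,.142]); e=np.radians(12); t=np.radians(25)
ya=np.array([-np.sin(e),np.cos(e),0]); za=np.array([-np.sin(t)*np.cos(e),-np.sin(t)*np.sin(e),np.cos(t)]); xa=np.cross(ya,za)
cp=-c[1].T@c[2]
def seg(p,q,n=40):
    a,b=proj(c,p),proj(c,q); d=(b-a)/np.linalg.norm(b-a); nrm=np.array([-d[1],d[0]])
    k=np.linspace(.03,.97,n)[:,None]; P=(a+(b-a)*k).astype(np.float32)
    f=lambda G:cv2.remap(G,P[None,:,0].copy(),P[None,:,1].copy(),cv2.INTER_LINEAR)[0]
    return np.abs(f(gx)*nrm[0]+f(gy)*nrm[1])
def score(phi,dep,ox,oy):
    f=np.radians(phi); b=np.cos(f)*ya+np.sin(f)*xa   # clockwise from above: +y -> +x
    C=m+za*(dep+.076)+xa*ox+ya*oy; v=C-cp; w=np.cross(b,v); w/=np.linalg.norm(w); r_=.0047*w
    E=[]
    for lo,hi in((-.022,-.007),(.007,.022)):
        for sg in(1,-1): E.append(seg(C+lo*b+sg*r_,C+hi*b+sg*r_))
    for en in(-.022,.022): E.append(seg(C+en*b-r_,C+en*b+r_,16))
    return np.mean([np.mean(np.minimum(x,12)) for x in E]),[round(float(np.mean(x)),1) for x in E]
best=sorted(((score(p,d*1e-3,ox*1e-3,oy*1e-3)[0],p,d,ox,oy) for p in range(-10,80,3) for d in range(-40,-18,2) for ox in(-4,-2,0,2,4,6) for oy in(-3,-1.5,0,1.5,3)),reverse=True)
for b in best[:6]: print(np.round(b,2))
from scipy.optimize import minimize
b=best[0]; r_=minimize(lambda v:-score(v[0],v[1]*1e-3,v[2]*1e-3,v[3]*1e-3)[0],b[1:],method="Nelder-Mead"); print("fit phi,depth,ox,oy",np.round(r_.x,2),-r_.fun,score(r_.x[0],*(r_.x[1:]*1e-3))[1])
C=m+za*(r_.x[1]+76)*1e-3+xa*r_.x[2]*1e-3+ya*r_.x[3]*1e-3; R=np.array(s["eef_rot"]); print("bar in tool mm",R.T@(C-s["tool_pos"])*1e3)
E
python3 st.py; python3 fit.py
```

```text
az -45.81029077208259
t 26.4 bar: along bore 28.68196182011359 off axis (+away) -0.9403119236574519 y 2.078449643378705
F x'yz 0.4255400419116957 0.5717145968966632 0.010129380017229668 M [ 0.06936278 -0.01563367 -0.00961804] grip 0.061564874668216786 0.0
[  9.35  38.   -34.     0.     3.  ]
[  8.67  38.   -32.     2.     3.  ]
[  8.65  38.   -28.     4.    -1.5 ]
[  8.62  35.   -32.     2.     3.  ]
[  8.41  38.   -30.     2.     1.5 ]
[  8.38  38.   -28.     4.     0.  ]
fit phi,depth,ox,oy [ 38.91 -33.09  -0.     3.24] 10.314432645128752 [13.8, 20.9, 17.2, 19.3, 2.6, 16.1]
bar in tool mm [-3.73387932  3.74791254 -0.28863638]
```

Emit:
{"op": "play_rows", "data": {
  "series": [
    {"x":0,"y":0,"z":0,"twist":-0.13},
    {"x":0,"y":0,"z":0,"twist":-0.13},
    {"x":0,"y":0,"z":0,"twist":-0.115},
    {"x":-4,"y":2,"z":0,"twist":0},
    {"x":0,"y":0,"z":0,"twist":0},
    {"x":0,"y":0,"z":0,"twist":0}
  ]
}}

```text
t: 27.05
tool_pos: [0.5814, -0.1777, 0.1811]
eef_rot: [[0.91, -0.414, 0.0], [-0.414, -0.91, -0.0], [0.0, -0.0, -1.0]]
ft_force: [-0.4, -0.3, -1.4]
opening: 0.0618
gripper_force: 0.0
```

```bash
python3 st.py; python3 fit.py; python3 bar.py now | tail -2
```

```text
az -24.454618914286833
t 27.05 bar: along bore 31.07666172395965 off axis (+away) -4.793984180461789 y 2.4897169078147603
F x'yz -0.4828667540585299 -0.17228381060458675 -1.44283300733586 M [-0.02364362 -0.01311412  0.05908211] grip 0.06180724662017582 0.0
[  8.44  38.   -20.    -2.     0.  ]
[  8.22  41.   -22.    -4.     0.  ]
[  8.05  41.   -20.    -2.     0.  ]
[  7.93  38.   -22.    -4.     0.  ]
[  7.88  38.   -20.     0.     0.  ]
[  7.87  38.   -22.    -4.     1.5 ]
fit phi,depth,ox,oy [ 3.732e+01 -1.803e+01  1.680e+00  1.000e-02] 9.019738770332355 [25.8, 5.2, 22.5, 10.8, 27.9, 7.9]
bar in tool mm [ -2.94475789   5.25695457 -14.10975825]
now [(225, 256, 256), (228, 237, 257), (231, 239, 258), (234, 240, 259), (237, 240, 319), (240, 239, 319), (243, 234, 318), (246, 233, 318), (249, 231, 318), (252, 194, 318), (255, 194, 318), (258, 194, 318), (261, 194, 318), (264, 194, 318), (267, 194, 319)]
[57, 56, 61, 148, 181, 180, 183, 182, 183, 179, 153, 103, 105, 111, 116, 119, 120, 121, 122, 120, 120, 120]
```

```bash
ls -t pics/w2*.png | head -4; cat > joint.py <<'E'
from h import *; import cv2, sys
from scipy.optimize import minimize
m=np.array([.599,-.1765,.142]); e=np.radians(12); t=np.radians(25)
ya=np.array([-np.sin(e),np.cos(e),0]); za=np.array([-np.sin(t)*np.cos(e),-np.sin(t)*np.sin(e),np.cos(t)]); xa=np.cross(ya,za)
class V:
    def __init__(s,f,pos,az):
        a=np.radians(az); s.R=np.array([[np.cos(a),np.sin(a),0],[np.sin(a),-np.cos(a),0],[0,0,-1]]); s.pos=np.array(pos)
        s.c=cam("wrist",dict(tool_pos=pos,eef_rot=s.R)); s.cp=-s.c[1].T@s.c[2]
        g=cv2.GaussianBlur(cv2.imread(f,0).astype(np.float32),(0,0),1.2); s.gx,s.gy=cv2.Sobel(g,cv2.CV_32F,1,0)/8,cv2.Sobel(g,cv2.CV_32F,0,1)/8
    def seg(s,p,q,n=30):
        a,b=proj(s.c,p),proj(s.c,q); d=(b-a)/np.linalg.norm(b-a); P=(a+(b-a)*np.linspace(.03,.97,n)[:,None]).astype(np.float32)
        f=lambda G:cv2.remap(G,P[None,:,0].copy(),P[None,:,1].copy(),cv2.INTER_LINEAR)[0]
        return float(np.mean(np.minimum(np.abs(-f(s.gx)*d[1]+f(s.gy)*d[0]),12)))
    def score(s,v):
        f=np.radians(v[0]); b=np.cos(f)*ya+np.sin(f)*xa; C=m+za*(v[1]+76)*1e-3+xa*v[2]*1e-3+ya*v[3]*1e-3
        w=np.cross(b,C-s.cp); w*=.0047/np.linalg.norm(w); E=[]
        for lo,hi in((-.022,-.007),(.007,.022)):
            for sg in(1,-1): E.append(s.seg(C+lo*b+sg*w,C+hi*b+sg*w))
        for en in(-.022,.022): E.append(s.seg(C+en*b-w,C+en*b+w,12))
        return E
def fit(vs,phis=range(0,72,4)):
    J=lambda v:-np.mean([np.mean(k.score(v)) for k in vs])-0.0
    L=sorted((J((p,d,x,y)),p,d,x,y) for p in phis for d in range(-40,-16,3) for x in(-5,-2.5,0,2.5,5) for y in(-3,-1,1,3))
    out=[]
    for b in L[:8]:
        r_=minimize(J,b[1:],method="Nelder-Mead"); out.append((r_.fun,*r_.x))
    out.sort()
    for o in out[:4]: print(np.round(o,2))
    v=out[0][1:]; k=vs[-1]; C=m+za*(v[1]+76)*1e-3+xa*v[2]*1e-3+ya*v[3]*1e-3; print("bar in tool",k.R.T@(C-k.pos)*1e3)
if __name__=="__main__":
    a=V("pics/w2640.png",[0.5859,-.1772,.1806],-45.81); b=V("pics/w2705.png",[.5814,-.1777,.1811],-24.45); fit([a,b],range(28,52,3)); 
E
python3 joint.py
```

```text
pics/w2715.png
pics/w2705.png
pics/w2640.png
pics/w2575.png
[ -9.02  37.68 -32.81   0.6    3.05]
[ -9.02  37.48 -33.     0.38   3.18]
[ -9.01  37.53 -33.38   0.     3.41]
[ -9.01  37.52 -33.4   -0.     3.39]
bar in tool [-0.53029206 -0.30908279 -0.30206266]
```

Emit:
{"op": "play_rows", "data": {
  "series": [
    {"x":0,"y":0,"z":0,"twist":0},
    {"x":0,"y":0,"z":0,"twist":0},
    {"x":0,"y":0,"z":0,"twist":0},
    {"x":0.4,"y":-0.3,"z":1.2,"twist":0},
    {"x":0.4,"y":-0.3,"z":1.2,"twist":0},
    {"x":0,"y":0,"z":0,"twist":0},
    {"x":0,"y":0,"z":0,"twist":0}
  ],
  "jaw": 30,
  "force": 90
}}

```text
t: 28.0
tool_pos: [0.5826, -0.1784, 0.1807]
eef_rot: [[0.911, -0.413, 0.0], [-0.413, -0.911, -0.002], [0.001, 0.002, -1.0]]
ft_force: [-5.1, -1.8, 8.2]
opening: 0.0391
gripper_force: 90.2
```

```bash
python3 st.py
```

```text
az -24.37996767502853
t 28.0 bar: along bore 30.271701061561988 off axis (+away) -4.07592633690005 y 1.5348468793136731
F x'yz -5.334348111777372 -0.6854437737352765 8.180676369037686 M [-0.36565865  0.9723158  -0.08208651] grip 0.03913243621704563 90.15550374984741
```

Emit:
{"op": "play_rows", "data": {
  "series": [
    {"x":0.4,"y":-0.3,"z":1.0,"twist":0},
    {"x":0,"y":0,"z":0,"twist":0.05},
    {"x":0,"y":0,"z":0,"twist":0.05},
    {"x":0,"y":0,"z":0,"twist":0.05},
    {"x":0,"y":0,"z":0,"twist":0.05},
    {"x":0,"y":0,"z":0,"twist":0},
    {"x":0,"y":0,"z":0,"twist":0}
  ]
}}

```text
t: 28.7
tool_pos: [0.5836, -0.1769, 0.1806]
eef_rot: [[0.812, -0.584, 0.002], [-0.584, -0.812, 0.002], [0.001, -0.002, -1.0]]
ft_force: [-8.5, 0.5, 11.9]
opening: 0.0387
gripper_force: 88.9
```

```bash
python3 st.py; python3 bar.py now|tail -2
```

```text
az -35.73603028535515
t 28.7 bar: along bore 29.65185023148725 off axis (+away) -2.913950994551051 y 2.802783552375872
F x'yz -8.251692425810319 2.2865569480391836 11.895315406657755 M [1.16915312 0.53680878 0.64195378] grip 0.038748527402502154 88.91994953155518
now [(225, 256, 256), (228, 256, 256), (231, 236, 257), (234, 238, 259), (237, 239, 260), (240, 240, 295), (243, 240, 297), (246, 240, 298), (249, 218, 298), (252, 218, 298), (255, 216, 298), (258, 213, 297), (261, 212, 295), (264, 212, 295), (267, 212, 296)]
[65, 61, 59, 61, 67, 142, 189, 191, 191, 171, 118, 112, 118, 123, 126, 126, 129, 129, 127, 127, 127, 121]
```

Emit:
{"op": "play_rows", "data": {
  "series": [
    {"x":0.4,"y":-0.4,"z":1.4,"twist":0},
    {"x":0.4,"y":-0.4,"z":1.4,"twist":0},
    {"x":0,"y":0,"z":0,"twist":0},
    {"x":0,"y":0,"z":0,"twist":0}
  ]
}}

```text
t: 29.3
tool_pos: [0.584, -0.1771, 0.1806]
eef_rot: [[0.812, -0.584, -0.0], [-0.584, -0.812, 0.001], [-0.001, -0.001, -1.0]]
ft_force: [-16.8, 2.8, 24.7]
opening: 0.0388
gripper_force: 89.3
```

```bash
python3 st.py
```

```text
az -35.72635495807672
t 29.3 bar: along bore 29.402792710032937 off axis (+away) -2.5761860025430416 y 2.552112976985146
F x'yz -15.833350545802027 6.237370096560069 24.6618039377367 M [1.40764433 2.00273009 0.71298661] grip 0.03882724385307288 89.32401895523071
```

```bash
ls -t pics/w2*.png | head -1; python3 - <<'E'
from joint import *
import glob,os
f=max(glob.glob("pics/w28*.png"),key=os.path.getmtime)
v=V(f,[.5836,-.1769,.1806],-35.74)
J=lambda p:-np.mean(v.score(p)[:4])
L=sorted((J((p,d,x,y)),p,d,x,y) for p in range(25,70,3) for d in(-37,-34,-31) for x in(-2,0,2,4) for y in(0,1.5,3,4.5))
for b in L[:5]: print(np.round(b,2))
for p in range(28,68,4): print(p, round(min(minimize(lambda q:J((p,*q)),b0,method="Nelder-Mead",options=dict(maxiter=80)).fun for b0 in((-35,0,3),(-35,2,2))),2))
E
```

```text
pics/w2875.png
[-10.3  46.  -37.    0.    4.5]
[ -9.9  49.  -37.    0.    4.5]
[ -9.68  49.   -34.     2.     3.  ]
[ -9.47  46.   -34.     2.     3.  ]
[ -9.31  46.   -34.     4.     4.5 ]
28 -6.86
32 -6.86
36 -6.39
40 -7.11
44 -9.86
48 -10.41
52 -8.56
56 -7.8
60 -5.33
64 -6.11
```

Emit:
{"op": "play_rows", "data": {
  "series": [
    {"x":-0.5,"y":0.5,"z":-1.6,"twist":0},
    {"x":0,"y":0,"z":0,"twist":0.05},
    {"x":0,"y":0,"z":0,"twist":0.05},
    {"x":0,"y":0,"z":0,"twist":0.05},
    {"x":0,"y":0,"z":0,"twist":0},
    {"x":0,"y":0,"z":0,"twist":0}
  ]
}}

```text
t: 29.9
tool_pos: [0.5839, -0.1782, 0.1792]
eef_rot: [[0.714, -0.7, 0.002], [-0.7, -0.714, -0.002], [0.003, 0.0, -1.0]]
ft_force: [-5.9, -2.2, 9.8]
opening: 0.0382
gripper_force: 89.3
```

```bash
cat > phi.py <<'E'
from joint import *
s=status.sense(); R=np.array(s["eef_rot"]); f="pics/w%d.png"%int(s["t"]*100); cv2.imwrite(f,eyes.camera("wrist"))
v=V(f,s["tool_pos"],np.degrees(np.arctan2(R[1,0],R[0,0]))); n=6 if s["opening"]>.05 else 4
J=lambda p:-np.mean(v.score(p)[:n])
for p in range(34,66,3):
    q=min((minimize(lambda q:J((p,*q)),b0,method="Nelder-Mead",options=dict(maxiter=80)) for b0 in((-35,0,3),(-32,2,2))),key=lambda r:r.fun); print(p,round(q.fun,2),np.round(q.x,1))
E
python3 st.py; python3 phi.py
```

```text
az -44.4076828193192
t 29.9 bar: along bore 28.35429333322162 off axis (+away) -3.4656385890248584 y 1.4294175065420311
F x'yz -6.260683034395151 -0.8935795468264256 9.758616458009149 M [-0.01455467  0.78681687  0.14248359] grip 0.038161346184227535 89.29386734962463
34 -6.9 [-40.2  -0.    3.1]
37 -5.2 [-32.5   0.    3.2]
40 -6.48 [-38.9  -0.    2.9]
43 -5.97 [-38.1  -0.    2.9]
46 -6.34 [-36.9  -0.    4. ]
49 -10.37 [-39.6  -3.1   5.8]
52 -10.76 [-38.6  -1.9   6.1]
55 -10.2 [-33.8   2.1   1.9]
58 -8.39 [-35.6  -0.    3.1]
61 -7.04 [-37.7  -0.    4.1]
64 -6.52 [-22.7   6.   -5.6]
```

Emit:
{"op": "play_rows", "data": {
  "series": [
    {"x":0,"y":0,"z":0,"twist":0.05},
    {"x":0,"y":0,"z":0,"twist":0.05},
    {"x":0,"y":0,"z":0,"twist":0.03},
    {"x":0,"y":0,"z":0,"twist":0},
    {"x":0,"y":0,"z":0,"twist":0}
  ]
}}

```text
t: 30.45
tool_pos: [0.5842, -0.1781, 0.1795]
eef_rot: [[0.618, -0.786, 0.003], [-0.786, -0.618, -0.001], [0.003, -0.001, -1.0]]
ft_force: [-7.0, -1.8, 11.0]
opening: 0.0377
gripper_force: 88.9
```

```bash
python3 st.py; python3 phi.py
```

```text
az -51.8073852190371
t 30.45 bar: along bore 28.458652297511083 off axis (+away) -3.047766041255935 y 1.5181508854419485
F x'yz -7.270835598268329 -0.30703713150552625 10.958780609215635 M [0.3664085  0.38683106 0.55362975] grip 0.03772050495545947 88.9015281200409
34 -6.85 [-40.8   1.6   1.5]
37 -6.97 [-40.9   1.7   1.7]
40 -6.26 [-43.3   0.    2.6]
43 -5.83 [-44.8  -0.    2.8]
46 -5.3 [-39.3   0.    2.9]
49 -5.95 [-39.8  -4.    8. ]
52 -6.28 [-33.8   2.7   4.9]
55 -8.69 [-42.1  -4.1   8. ]
58 -9.81 [-37.2  -0.    5.1]
61 -9.71 [-43.   -4.8   8.7]
64 -7.18 [-36.8  -0.    4.5]
```

Emit:
{"op": "play_rows", "data": {
  "series": [
    {"x":-0.4,"y":0.8,"z":-1.8,"twist":0},
    {"x":-0.4,"y":0.8,"z":-1.8,"twist":0},
    {"x":-0.4,"y":0.8,"z":-1.8,"twist":0},
    {"x":0,"y":0,"z":0,"twist":0},
    {"x":0,"y":0,"z":0,"twist":0},
    {"x":0,"y":0,"z":0,"twist":0}
  ]
}}

```text
t: 31.1
tool_pos: [0.5831, -0.178, 0.1806]
eef_rot: [[0.618, -0.786, 0.007], [-0.786, -0.618, -0.0], [0.005, -0.006, -1.0]]
ft_force: [10.7, -3.5, -7.9]
opening: 0.0374
gripper_force: 91.1
```

```bash
python3 st.py
```

```text
az -51.853964682142646
t 31.1 bar: along bore 29.911207681432902 off axis (+away) -3.5281426664128883 y 1.8510608661979484
F x'yz 9.74215056993644 -5.659430898989685 -7.93416682978556 M [ 0.03622822 -2.33388723  0.34589193] grip 0.037424014745497114 91.07433557510376
```

Emit:
{"op": "play_rows", "data": {
  "series": [
    {"x":0,"y":0,"z":0,"twist":0},
    {"x":0,"y":0,"z":0,"twist":0},
    {"x":0,"y":0,"z":0,"twist":0},
    {"x":0,"y":0,"z":0,"twist":0}
  ],
  "jaw": 62
}}

```text
t: 31.5
tool_pos: [0.5806, -0.1777, 0.1818]
eef_rot: [[0.617, -0.787, -0.0], [-0.787, -0.617, 0.0], [-0.0, 0.0, -1.0]]
ft_force: [0.4, 0.5, 0.1]
opening: 0.0619
gripper_force: 0.0
```

```bash
python3 st.py; python3 - <<'E'
from joint import *
s=status.sense(); R=np.array(s["eef_rot"]); f="pics/w%d.png"%int(s["t"]*100); cv2.imwrite(f,eyes.camera("wrist")); np.save("prev.npy",[*s["tool_pos"],np.degrees(np.arctan2(R[1,0],R[0,0])),s["t"]])
print(f); fit([V(f,s["tool_pos"],np.degrees(np.arctan2(R[1,0],R[0,0])))],range(30,72,3))
E
```

```text
az -51.867346230141194
t 31.5 bar: along bore 32.02378908989627 off axis (+away) -5.2202876763898125 y 2.6240991355336916
F x'yz 0.534430725456104 0.41937834092672127 0.13240904868713432 M [-0.008236    0.00588025  0.06234948] grip 0.06187797384262758 0.0
pics/w3150.png
[-11.79  57.95 -26.72   1.51   1.76]
[-11.74  57.41 -26.12   2.06   1.57]
[-11.73  57.58 -26.03   2.12   1.56]
[-11.48  56.23 -28.56   0.     3.02]
bar in tool [ 0.24721612  1.45353682 -5.48370354]
```

Emit:
{"op": "play_rows", "data": {
  "series": [
    {"x":0,"y":0,"z":0,"twist":-0.1},
    {"x":0,"y":0,"z":0,"twist":-0.1},
    {"x":0,"y":0,"z":0,"twist":0},
    {"x":0,"y":0,"z":0,"twist":0}
  ]
}}

```text
t: 31.95
tool_pos: [0.5807, -0.1779, 0.182]
eef_rot: [[0.76, -0.65, 0.0], [-0.65, -0.76, 0.0], [-0.0, -0.0, -1.0]]
ft_force: [-0.1, -1.4, -0.1]
opening: 0.0621
gripper_force: 0.0
```

```bash
python3 st.py; python3 - <<'E'
from joint import *
p=np.load("prev.npy"); a=V("pics/w%d.png"%int(p[4]*100),p[:3],p[3])
s=status.sense(); R=np.array(s["eef_rot"]); f="pics/w%d.png"%int(s["t"]*100); cv2.imwrite(f,eyes.camera("wrist"))
b=V(f,s["tool_pos"],np.degrees(np.arctan2(R[1,0],R[0,0]))); fit([b],range(30,72,3)); fit([a,b],range(30,72,3))
E
```

```text
az -40.52331721420304
t 31.95 bar: along bore 32.09896566908988 off axis (+away) -5.048543633640674 y 2.460308410695758
F x'yz -0.3686356588436064 -1.3384446998715018 -0.13928873083304752 M [ 0.02367973 -0.00448986 -0.03955713] grip 0.06206815823548157 0.0
[-10.07  57.66 -27.29   1.84   2.24]
[-10.06  57.81 -25.     3.19   0.96]
[-10.04  57.37 -25.43   2.98   1.15]
[-10.04  57.3  -26.93   2.38   1.97]
bar in tool [-0.29502628  0.74733384 -4.96522832]
[-10.86  56.94 -26.83   1.87   1.94]
[-10.84  57.53 -25.72   2.72   1.21]
[-10.82  57.67 -25.58   2.9    1.04]
[-10.81  57.77 -25.35   3.06   0.89]
bar in tool [-0.15930461  1.06866251 -5.39605316]
```

Emit:
{"op": "play_rows", "data": {
  "series": [
    {"x":0,"y":1,"z":-3,"twist":0},
    {"x":0,"y":0,"z":-10,"twist":0},
    {"x":0,"y":0,"z":-20,"twist":0},
    {"x":0,"y":0,"z":-30,"twist":0},
    {"x":0,"y":0,"z":-30,"twist":0},
    {"x":0,"y":0,"z":-30,"twist":0},
    {"x":-20,"y":0,"z":0,"twist":0},
    {"x":-20,"y":0,"z":0,"twist":0},
    {"x":0,"y":0,"z":0,"twist":0},
    {"x":0,"y":0,"z":0,"twist":0}
  ],
  "jaw": 70
}}

```text
t: 33.0
tool_pos: [0.5498, -0.1528, 0.3058]
eef_rot: [[0.761, -0.648, 0.001], [-0.648, -0.761, -0.001], [0.002, -0.0, -1.0]]
ft_force: [-0.1, 0.1, -0.0]
opening: 0.0702
gripper_force: 0.0
```

```bash
python3 st.py; python3 - <<'E'
from joint import *
s=status.sense(); R=np.array(s["eef_rot"]); f="pics/w%d.png"%int(s["t"]*100); cv2.imwrite(f,eyes.camera("wrist"))
print(search_frame("wrist","cartridge")[:2],search_frame("wrist","handle")[:1])
b=V(f,s["tool_pos"],np.degrees(np.arctan2(R[1,0],R[0,0]))); fit([b],range(30,72,3))
C=m+za*.046; print(proj(b.c,C))
E
```

```text
az -40.40700664080887
t 33.0 bar: along bore 154.92092075767135 off axis (+away) 24.61487547337241 y 33.37782612552142
F x'yz -0.06044033491477618 0.1653562849056196 -0.04789429380095069 M [-0.00504472 -0.00618929 -0.02118543] grip 0.07021113475717883 0.0
[{'extent': [225.0, 109.5, 60.8, 44.2], 'score': 0.63}, {'extent': [1.9, 198.5, 143.6, 94.4], 'score': 0.16}] [{'extent': [225.8, 108.3, 55.4, 45.9], 'score': 0.94}]
[ -9.1   58.11 -23.24   2.51   3.41]
[ -9.07  57.91 -27.47  -0.     3.86]
[ -9.07  57.9  -27.45  -0.     3.86]
[ -9.06  57.98 -22.48   2.57   3.1 ]
bar in tool [ 3.78582005e+01 -5.15218124e-02  1.14929100e+02]
[258.53702217 141.47029397]
```

```bash
python3 - <<'E'
from workcell import workorder
print(workorder.close_job())
E
```

```text
the job is handed in; nothing more can be done
None
```

The cartridge is in the warming sleeve, turned clockwise to the stop and released into its notches, and the job was handed in at about 33 s; that it is locked rests on my wrist-camera measurements (a turn of about 57° and a rise of about 6 mm after release), because close_job returned no verdict.

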